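# Pack the truffle gift case for the party table

## Task

Pack the gift case for the party: slide its clear cover fully open, then put every truffle from the table into the case, each down in a pocket of its own, the copper ones in the row beside the copper strip and the white ones in the row beside the white strip. When all are in, slide the cover fully shut again, let go, and leave the tealight, ribbon spool and the other things on the table where they are.

Things in the scene. Friction and masses are not known exactly. Their poses are not given: they have to be found in the camera images.
- case: fixed brown case with wooden side rails. Origin: underside, below the middle of its eight pockets; z up; x -100 to 100 mm, y -104 to 304 mm. Pockets 40 mm square, 8 mm deep, floors 6 mm up: rows at x -33 and 33 mm, each at y -69, -23, 23, 69 mm. Insert round them 14 mm high. Rails along y at x beyond +-90 mm, 50 mm high; open low end at y -104 mm; green deck y 104 to 304 mm, 30 mm high
- cover (a joint): clear sliding cover of the case, 184 mm (x) by 196 mm (y): 0 = fully shut over the eight pockets, 0.196 m = fully open, over the parking deck; grows as it slides to the case's +y; stays where it is left, about 1.5 N of friction. Its underside runs 43 mm and its top 47 mm above the table
- cover_grip (a point): grip point of the brass grip bar on the middle of the cover: bar 50 mm long (case x), 16 mm thick (case y), standing from 47 to 75 mm above the table; this point is at its centre, 63 mm above the table. With the cover at joint value q it lies at x 0, y q in the case frame
- strip_copper: flat copper-coloured strip, 24 mm by 184 mm, on the insert beside one row of pockets (case x -72 or +72 mm, it varies): marks that row, 39 mm from the strip's centre line, as the row for copper truffles. Origin: its centre, axes as the case
- strip_white: flat pearl-white strip of the same size beside the other row: marks it as the row for white truffles. Origin: its centre, axes as the case
- copper0_mid (a point): copper foil-wrapped truffle: a ball 32 mm in diameter with a flat foot 20 mm across (total height 28.5 mm, 25 g). This point is the ball's centre, 12.5 mm above the foot. It stands on the table at the start; it may be absent (None from the start)
- copper1_mid (a point): copper foil-wrapped truffle: a ball 32 mm in diameter with a flat foot 20 mm across (total height 28.5 mm, 25 g). This point is the ball's centre, 12.5 mm above the foot. It stands on the table at the start; it may be absent (None from the start)
- copper2_mid (a point): copper foil-wrapped truffle: a ball 32 mm in diameter with a flat foot 20 mm across (total height 28.5 mm, 25 g). This point is the ball's centre, 12.5 mm above the foot. It stands on the table at the start; it may be absent (None from the start)
- copper3_mid (a point): copper foil-wrapped truffle: a ball 32 mm in diameter with a flat foot 20 mm across (total height 28.5 mm, 25 g). This point is the ball's centre, 12.5 mm above the foot. It stands on the table at the start; it may be absent (None from the start)
- white0_mid (a point): pearl-white foil-wrapped truffle: a ball 32 mm in diameter with a flat foot 20 mm across (total height 28.5 mm, 25 g). This point is the ball's centre, 12.5 mm above the foot. It stands on the table at the start; it may be absent (None from the start)
- white1_mid (a point): pearl-white foil-wrapped truffle: a ball 32 mm in diameter with a flat foot 20 mm across (total height 28.5 mm, 25 g). This point is the ball's centre, 12.5 mm above the foot. It stands on the table at the start; it may be absent (None from the start)
- white2_mid (a point): pearl-white foil-wrapped truffle: a ball 32 mm in diameter with a flat foot 20 mm across (total height 28.5 mm, 25 g). This point is the ball's centre, 12.5 mm above the foot. It stands on the table at the start; it may be absent (None from the start)
- white3_mid (a point): pearl-white foil-wrapped truffle: a ball 32 mm in diameter with a flat foot 20 mm across (total height 28.5 mm, 25 g). This point is the ball's centre, 12.5 mm above the foot. It stands on the table at the start; it may be absent (None from the start)
- candle: bystander: tealight with plum-coloured wax in an aluminium tin, 40 mm in diameter, 22 mm high, among the truffles; origin at its underside
- spool: bystander: upright red ribbon spool, 42 mm in diameter, 28 mm high, among the truffles; origin at its underside
- bottle: bystander: green bottle, 68 mm in diameter, 210 mm high, left of the robot; origin at its underside
- popper0: bystander: red confetti tube lying behind the case, 220 mm by 44 mm; origin at its underside
- popper1: bystander: rose confetti tube lying behind the case, 220 mm by 44 mm; origin at its underside
- drink: bystander: green glass, 64 mm in diameter, 110 mm high; origin at its underside
- present: bystander: small white gift box with copper bands, 100 by 130 by 50 mm; origin at its underside

How it is judged (in metres and radians):
On the way, in this order (a step that is already met when the one before it is completed fails the run):
1. the cover is slid fully open (value of joint cover above 0.19 m), for 0.2 s.
2. with the cover still open (by over 150 mm), every truffle is down in a pocket of its own, in the row of its colour ((y of copper0_mid in the frame of case between -0.078 and -0.06 m or y of copper0_mid in the frame of case between -0.032 and -0.014 m or y of copper0_mid in the frame of case between 0.014 and 0.032 m or y of copper0_mid in the frame of case between 0.06 and 0.078 m) and (x of copper0_mid in the frame of strip_copper between -0.048 and -0.03 m or x of copper0_mid in the frame of strip_copper between 0.03 and 0.048 m) and z of each of copper0_mid, copper1_mid, copper2_mid, copper3_mid, white0_mid, white1_mid, white2_mid, white3_mid in the frame of case below 0.025 m and (y of copper1_mid in the frame of case between -0.078 and -0.06 m or y of copper1_mid in the frame of case between -0.032 and -0.014 m or y of copper1_mid in the frame of case between 0.014 and 0.032 m or y of copper1_mid in the frame of case between 0.06 and 0.078 m) and (x of copper1_mid in the frame of strip_copper between -0.048 and -0.03 m or x of copper1_mid in the frame of strip_copper between 0.03 and 0.048 m) and (y of copper2_mid in the frame of case between -0.078 and -0.06 m or y of copper2_mid in the frame of case between -0.032 and -0.014 m or y of copper2_mid in the frame of case between 0.014 and 0.032 m or y of copper2_mid in the frame of case between 0.06 and 0.078 m) and (x of copper2_mid in the frame of strip_copper between -0.048 and -0.03 m or x of copper2_mid in the frame of strip_copper between 0.03 and 0.048 m) and (y of copper3_mid in the frame of case between -0.078 and -0.06 m or y of copper3_mid in the frame of case between -0.032 and -0.014 m or y of copper3_mid in the frame of case between 0.014 and 0.032 m or y of copper3_mid in the frame of case between 0.06 and 0.078 m) and (x of copper3_mid in the frame of strip_copper between -0.048 and -0.03 m or x of copper3_mid in the frame of strip_copper between 0.03 and 0.048 m) and (y of white0_mid in the frame of case between -0.078 and -0.06 m or y of white0_mid in the frame of case between -0.032 and -0.014 m or y of white0_mid in the frame of case between 0.014 and 0.032 m or y of white0_mid in the frame of case between 0.06 and 0.078 m) and (x of white0_mid in the frame of strip_white between -0.048 and -0.03 m or x of white0_mid in the frame of strip_white between 0.03 and 0.048 m) and (y of white1_mid in the frame of case between -0.078 and -0.06 m or y of white1_mid in the frame of case between -0.032 and -0.014 m or y of white1_mid in the frame of case between 0.014 and 0.032 m or y of white1_mid in the frame of case between 0.06 and 0.078 m) and (x of white1_mid in the frame of strip_white between -0.048 and -0.03 m or x of white1_mid in the frame of strip_white between 0.03 and 0.048 m) and (y of white2_mid in the frame of case between -0.078 and -0.06 m or y of white2_mid in the frame of case between -0.032 and -0.014 m or y of white2_mid in the frame of case between 0.014 and 0.032 m or y of white2_mid in the frame of case between 0.06 and 0.078 m) and (x of white2_mid in the frame of strip_white between -0.048 and -0.03 m or x of white2_mid in the frame of strip_white between 0.03 and 0.048 m) and (y of white3_mid in the frame of case between -0.078 and -0.06 m or y of white3_mid in the frame of case between -0.032 and -0.014 m or y of white3_mid in the frame of case between 0.014 and 0.032 m or y of white3_mid in the frame of case between 0.06 and 0.078 m) and (x of white3_mid in the frame of strip_white between -0.048 and -0.03 m or x of white3_mid in the frame of strip_white between 0.03 and 0.048 m) and value of joint cover above 0.15 m), for 0.2 s.
3. the cover is slid fully shut (value of joint cover below 0.006 m), for 0.2 s.
At the end, for the whole second after the job is handed in: Every truffle present rests on the floor of a pocket of its own (its centre within 9 mm of the pocket's middle in x and y, and less than 25 mm above the table) in the row beside the strip of its own colour; the cover is shut to within 6 mm; everything released and at rest ((y of copper0_mid in the frame of case between -0.078 and -0.06 m or y of copper0_mid in the frame of case between -0.032 and -0.014 m or y of copper0_mid in the frame of case between 0.014 and 0.032 m or y of copper0_mid in the frame of case between 0.06 and 0.078 m) and (x of copper0_mid in the frame of strip_copper between -0.048 and -0.03 m or x of copper0_mid in the frame of strip_copper between 0.03 and 0.048 m) and z of each of copper0_mid, copper1_mid, copper2_mid, copper3_mid, white0_mid, white1_mid, white2_mid, white3_mid in the frame of case below 0.025 m and (y of copper1_mid in the frame of case between -0.078 and -0.06 m or y of copper1_mid in the frame of case between -0.032 and -0.014 m or y of copper1_mid in the frame of case between 0.014 and 0.032 m or y of copper1_mid in the frame of case between 0.06 and 0.078 m) and (x of copper1_mid in the frame of strip_copper between -0.048 and -0.03 m or x of copper1_mid in the frame of strip_copper between 0.03 and 0.048 m) and (y of copper2_mid in the frame of case between -0.078 and -0.06 m or y of copper2_mid in the frame of case between -0.032 and -0.014 m or y of copper2_mid in the frame of case between 0.014 and 0.032 m or y of copper2_mid in the frame of case between 0.06 and 0.078 m) and (x of copper2_mid in the frame of strip_copper between -0.048 and -0.03 m or x of copper2_mid in the frame of strip_copper between 0.03 and 0.048 m) and (y of copper3_mid in the frame of case between -0.078 and -0.06 m or y of copper3_mid in the frame of case between -0.032 and -0.014 m or y of copper3_mid in the frame of case between 0.014 and 0.032 m or y of copper3_mid in the frame of case between 0.06 and 0.078 m) and (x of copper3_mid in the frame of strip_copper between -0.048 and -0.03 m or x of copper3_mid in the frame of strip_copper between 0.03 and 0.048 m) and (y of white0_mid in the frame of case between -0.078 and -0.06 m or y of white0_mid in the frame of case between -0.032 and -0.014 m or y of white0_mid in the frame of case between 0.014 and 0.032 m or y of white0_mid in the frame of case between 0.06 and 0.078 m) and (x of white0_mid in the frame of strip_white between -0.048 and -0.03 m or x of white0_mid in the frame of strip_white between 0.03 and 0.048 m) and (y of white1_mid in the frame of case between -0.078 and -0.06 m or y of white1_mid in the frame of case between -0.032 and -0.014 m or y of white1_mid in the frame of case between 0.014 and 0.032 m or y of white1_mid in the frame of case between 0.06 and 0.078 m) and (x of white1_mid in the frame of strip_white between -0.048 and -0.03 m or x of white1_mid in the frame of strip_white between 0.03 and 0.048 m) and (y of white2_mid in the frame of case between -0.078 and -0.06 m or y of white2_mid in the frame of case between -0.032 and -0.014 m or y of white2_mid in the frame of case between 0.014 and 0.032 m or y of white2_mid in the frame of case between 0.06 and 0.078 m) and (x of white2_mid in the frame of strip_white between -0.048 and -0.03 m or x of white2_mid in the frame of strip_white between 0.03 and 0.048 m) and (y of white3_mid in the frame of case between -0.078 and -0.06 m or y of white3_mid in the frame of case between -0.032 and -0.014 m or y of white3_mid in the frame of case between 0.014 and 0.032 m or y of white3_mid in the frame of case between 0.06 and 0.078 m) and (x of white3_mid in the frame of strip_white between -0.048 and -0.03 m or x of white3_mid in the frame of strip_white between 0.03 and 0.048 m) and value of joint cover below 0.006 m and linear speed of each of copper0, copper1, copper2, copper3, white0, white1, white2, white3 below 0.03 m/s); the robot touches nothing.
It fails at once if a bystander on the table is moved by more than 30 mm or tipped over (distance of any of candle, spool, bottle, popper0, popper1, drink, present from where it was at the start of the episode above 0.03 m or angle between any of bottle, drink, candle, spool's own z axis and vertical above 0.6 rad).
Of copper0, copper1, copper2, copper3, white0, white1, white2, white3 only 6 to 8 are there at a start; the rules pass over those that are not, and their reading is None.
At some moment in a run one of copper0, copper1, copper2, copper3, white0, white1, white2, white3 may be knocked a few centimetres aside while the robot is not near it.
Once in a run the grip may slacken for a moment while it holds something.
It also fails if it takes over 210 s, if anything falls off the work surface, if the arm or the gripper's body presses on something with over 40 N, if the wrist force passes 120 N, or if a joint passes its speed limit or range.

## Robot

A 6-joint arm with a two-finger parallel gripper is mounted at the origin on the work surface. World frame = base frame: x ahead of the robot, y to its left, z up, the work surface at z = 0. Lengths are in mm, angles in rad, forces in N, time in s.
With the tool pointing down it reaches from about 250 to 725 mm from the base axis. Payload 4 kg.
Tool frame: the origin (TCP) lies between the finger pads; the fingertips stand 8 mm ahead of it and the grasp point (between the pads) lies 11 mm behind it; z points along the fingers, y is the line along which they close (so a half turn about z gives the same grasp; the last joint's range is limited). The gripper opens to 85 mm and grips with 20 to 120 N. Pads are 22 mm wide; open, the fingers measure 114 mm over their backs; the gripper's body (76 mm by 85 mm) begins 54 mm behind the grasp point. The pads swing forward as they close: fully open they stand 13 mm farther back than shut.
Start: joints at [-1.327, 0.241, 0.005, 1.335, 0, 1.571], TCP at [120.694, -485.214, 239.306] pointing down, gripper open.
Joint ranges: [-2.72, 2.72], [-1.05, 1.87], [-1.09, 1.28], [-1.99, 2.15], [-1.42, 1.44], [-3.14, 3.14]. Speed limits (rad/s): [2.79, 2.79, 3.14, 3.14, 3.14, 3.14].

## Interface

Orientations are given as [roll, pitch, yaw] about the fixed x, y, z axes, in that order (R = Rz(yaw) Ry(pitch) Rx(roll)).
In Python, from workcell import readout, imaging, bot gives the robot as it stands.
- The arm moves only by the shell command python3 -m creep 'ROWS' [OPENING] [FORCE]. ROWS is JSON, a list of rows, each an object with "xyz": the shift along the tool's x, y, z each as a share of 500 mm, from -1 to 1, a list of three; "rot": the turn, a rotation vector about the tool's x, y, z each as a share of 1.5 rad, from -1 to 1, a list of three. A call has exactly 5 rows; each row shifts and turns the commanded pose from where the row before left it, along the tool's axes as they then stand; what a row does not reach is not made up. A row lasts 1/12 s, in which the tool goes at most 41.7 mm and 7.16 degrees, less where a joint would pass 70% of its speed; a pose out of reach is approached as far as the arm can. A call with a number of a shift or a turn outside -1 to 1 is refused whole. A call with a gripper value outside its range is refused whole. OPENING is the opening, from -1 (shut) to 1 (fully open), set as the call begins (- or left out, the last holds). The fingers move at their own pace and stop on an object; FORCE is the grip in N (left out, the last holds). Time passes only in rows, so rows that do not move let the fingers close, or fill a call up. It gives the time, the measured TCP pose, the force, the opening and the grip force at its end, in the units of the state.
- readout.get_obs(): the state, without advancing time (a new reading comes with each control period).
- imaging.read_camera(name): name is "side" or "top" or "wrist"; returns (picture, depth): 420x560x3 uint8, blue, green, red; 420x560 float32, mm along the optical axis (not along the pixel's ray), 0 where there is no reading.
- imaging.get_calibration(name): a dict with "K" (3x3 intrinsics, pixels), "dist" ([k1, k2, p1, p2, k3] as OpenCV has them; the pictures are not rectified), "extrinsics" (4x4, takes a point from camera to world coordinates). Camera axes: x right, y down, z forward; pixel columns grow to the right and rows downward; lengths in mm; the calibration is good to about 2 mm. A picture is of the moment at which its call begins: read the wrist's pose just before it. get_calibration takes no time and is no camera call; for the wrist camera it gives the pose at the moment of the call.
- bot.sign_off(): hands the job in; it is judged then, once.
Trained networks look in the newest picture that a camera, given by its name, has taken for a name from the list of things; names that differ only in an ending like _2 or _b are one class to them, and where a whole thing is asked for, a point or a joint stands for the part that bears it (a point fixed in the world has none). Each returns a list of dicts, best first, with "confidence" (0 to 1); they miss things now and then, are a little off and sometimes report something else, mostly with a low value. They report only what shows in the picture. A call takes as long as a camera call.
- imaging.trace(camera, name): "mask" (420x560 bool, what is visible of it) and "rect" ([centre column, centre row, width, height] as shares, 0 to 1, of the picture: columns of its width, rows of its height, round what is visible of it).
- imaging.place_of(camera, name): "location" ([column, row] as shares, 0 to 1, of the picture: columns of its width, rows of its height: a listed point, or the origin of a listed thing).
The state is a dict: "time": time; "joints": joint angles; "qvel": joint speeds; "joint_torque": joint torques, N m; "tool_pos": TCP position; "ee_rot": TCP orientation; "force": force on the tool from outside, world axes, zero at the start; "wrist_torque": the same for the moment, N m; "gripper_width": finger opening in mm; "grasp_force": force on a finger pad.
Only numpy, scipy, OpenCV 4.12 (cv2) and the standard library are available. Lean on these libraries where they do the work, as an engineer would, in place of code of your own. Each camera call takes 0.05 s, during which the arm holds its last target. There are 200 camera calls.

## Working session

There is one attempt and no reset: what is moved stays moved. The work goes in short steps, Python scripts to look and compute and a shell command to move; the robot and the scene stay as the last step left them, time stands still between calls to the robot, and variables do not carry over. Pictures are saved under pics/ and viewed, at most 14 in all, crops included, and the job is handed in when it is done.

```bash
ls; mkdir -p pics
cat > h.py <<'E'
import numpy as np, cv2, json
from workcell import readout, imaging, bot
def ray(cam,u,v,z):
    c=imaging.get_calibration(cam);K=np.array(c["K"]);d=np.array(c["dist"]);T=np.array(c["extrinsics"])
    p=cv2.undistortPoints(np.array([[[u,v]]],float),K,d)[0,0]
    r=T[:3,:3]@np.array([p[0],p[1],1]);o=T[:3,3]
    return o+r*(z-o[2])/r[2]
def project(cam,P):
    c=imaging.get_calibration(cam);K=np.array(c["K"]);d=np.array(c["dist"]);T=np.linalg.inv(np.array(c["extrinsics"]))
    return cv2.projectPoints(np.array(P,float).reshape(-1,1,3),cv2.Rodrigues(T[:3,:3])[0],T[:3,3],K,d)[0].reshape(-1,2)
E
python3 - <<'E'
from h import *
for n in ("top","side"):
    p,d=imaging.read_camera(n); cv2.imwrite(f"pics/{n}0.png",p); np.save(n+"0.npy",d)
print(readout.get_obs())
for n in("top","side"):print(imaging.get_calibration(n))
imgs=[("case",14),("cover_grip",63),("strip_copper",14),("strip_white",14),("copper0_mid",12.5),("white0_mid",12.5),("candle",0),("spool",0)]
for n,z in imgs:
    r=imaging.place_of("top",n)
    for q in r: 
        u,v=q["location"][0]*560,q["location"][1]*420
        print(n,round(q["confidence"],2),round(u),round(v),ray("top",u,v,z).round(1))
E
```

```text
pics
{'time': 0.1, 'joints': array([-1.32700760e+00,  2.41304293e-01,  3.88019463e-03,  1.33519672e+00,
       -1.01248014e-05,  1.57078384e+00]), 'qvel': array([ 0.00073245, -0.00049773,  0.00232363, -0.00013986,  0.00072086,
       -0.001602  ]), 'joint_torque': array([ 1.56953333e-04, -3.73137331e+01,  2.53010201e+01,  1.08220943e-02,
        1.78803037e-05,  5.72478086e-06]), 'tool_pos': array([ 120.55749669, -484.69279217,  238.52672296]), 'ee_rot': array([-3.13976816e+00,  1.01020111e-05,  2.43801228e-01]), 'force': array([-0.31621347,  0.32722318,  0.11352856]), 'wrist_torque': array([-0.05675945, -0.06056273,  0.0496945 ]), 'grasp_force': 0.0, 'gripper_width': 85.58019756668048}
{'K': array([[391.7715529 ,   0.        , 281.09093358],
       [  0.        , 391.7715529 , 205.83779519],
       [  0.        ,   0.        ,   1.        ]]), 'dist': array([-0.06578111,  0.        ,  0.        ,  0.        ,  0.        ]), 'extrinsics': array([[-4.41940709e-03, -9.85700267e-01,  1.68450146e-01,
         4.03466521e+02],
       [-9.99846866e-01,  1.50326922e-03, -1.74351731e-02,
   
[... 527 characters left out ...]
02],
       [-5.27180063e-02, -7.54386244e-01,  6.54310482e-01,
        -7.50733007e+02],
       [-8.57899530e-04, -6.55187152e-01, -7.55466121e-01,
         1.04691385e+03],
       [ 0.00000000e+00,  0.00000000e+00,  0.00000000e+00,
         1.00000000e+00]])}
case 0.76 290 228 [529.1  26.3  14. ]
cover_grip 0.7 272 224 [536.6  78.1  63. ]
strip_copper 0.19 425 258 [ 442.1 -362.4   14. ]
copper0_mid 0.57 367 179 [ 675.2 -201.2   12.5]
white0_mid 0.67 275 222 [547.6  69.4  12.5]
white0_mid 0.41 400 215 [ 567.1 -295.7   12.5]
candle 0.59 392 273 [ 399.2 -267.7    0. ]
candle 0.58 422 257 [ 444.7 -358.1    0. ]
spool 0.53 367 204 [ 602.8 -203.1    0. ]
spool 0.34 366 178 [ 681.7 -201.7    0. ]
```

Run:
```python
import cv2
p=cv2.imread("pics/top0.png")
cv2.imwrite("pics/top0c.png",cv2.resize(p[100:400,180:560],(760,600),interpolation=cv2.INTER_CUBIC))
```

```text
(no output)
```

View pics/top0c.png

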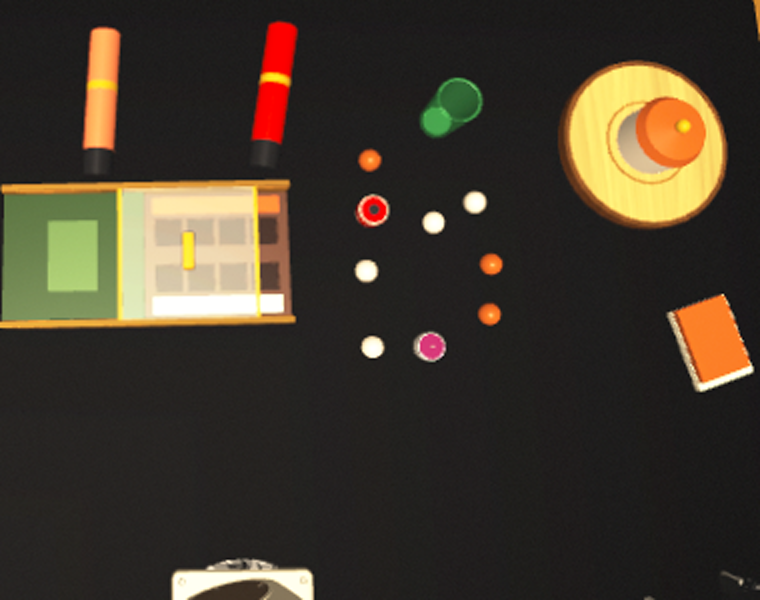

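View pics/side0.png

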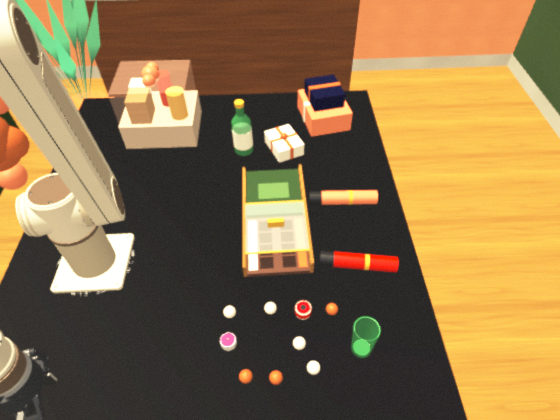

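```bash
cat >> h.py <<'E'
def blobs(cam,p,lo=60,hi=400,z=12.5):
    # bright (white) and orange blobs -> (kind,u,v,area,world)
    hsv=cv2.cvtColor(p,cv2.COLOR_BGR2HSV);out=[]
    mo=((hsv[...,0]>=5)&(hsv[...,0]<=18)&(hsv[...,1]>140)&(hsv[...,2]>110))
    mw=((hsv[...,1]<70)&(hsv[...,2]>150))
    for k,m in (("copper",mo),("white",mw)):
        n,l,s,c=cv2.connectedComponentsWithStats(m.astype(np.uint8))
        for i in range(1,n):
            if lo<=s[i,4]<=hi: out.append((k,*c[i],s[i,4],s[i,2],s[i,3],ray(cam,c[i][0],c[i][1],z)))
    return out
E
python3 - <<'E'
from h import *
for n in("top","side"):
  p=cv2.imread(f"pics/{n}0.png")
  for b in blobs(n,p,30,250): print(n,b[0],*np.round(b[1:6],1),b[6].round(1))
d=np.load("top0.npy")
# world points of depth in case region
c=imaging.get_calibration("top");K=np.array(c["K"]);T=np.array(c["extrinsics"])
uv=np.stack(np.meshgrid(np.arange(560),np.arange(420)),-1).reshape(-1,1,2).astype(float)
q=cv2.undistortPoints(uv,K,np.array(c["dist"]))[:,0]
W=(np.c_[q,np.ones(len(q))]*d.reshape(-1,1))@T[:3,:3].T+T[:3,3]
W=W.reshape(420,560,3)
m=(W[...,2]>42)&(W[...,2]<56)&(d>0);m[:,:175]=m[:,335:]=0;m[:180]=m[270:]=0
import sys
ys,xs=np.nonzero(m);w=W[m];print(len(w),w.min(0),w.max(0))
r1=w[w[:,0]>np.percentile(w[:,0],50)]
for u in (190,220,250,280,300,315,322,325,328):
  col=W[185:268,u]; mm=(col[:,2]>44)&(col[:,2]<58); x=col[mm]; print(u, x[:,1].mean().round(1) if len(x) else None, [x[0].round(), x[-1].round()] if len(x) else None, mm.sum())
E
```

```text
top copper 364.4 179.7 99.0 12.0 11.0 [ 673.6 -194.8   12.5]
top copper 425.1 231.6 95.0 11.0 11.0 [ 518.5 -368.2   12.5]
top copper 424.3 256.7 97.0 12.0 11.0 [ 445.5 -361.1   12.5]
top copper 82.1 404.9 240.0 20.0 29.0 [ 41.5 601.7  12.5]
top copper 92.5 410.5 51.0 6.0 20.0 [ 27.5 571.8  12.5]
top white 69.3 175.1 56.0 8.0 9.0 [689.4 684.   12.5]
top white 417.1 200.8 70.0 9.0 9.0 [ 609.9 -350.    12.5]
top white 396.5 210.9 74.0 10.0 9.0 [ 579.9 -286.2   12.5]
top white 362.8 235.1 73.0 10.0 9.0 [ 509.4 -183.5   12.5]
top white 315.6 251.0 107.0 12.0 9.0 [464.1 -45.6  12.5]
top white 389.5 273.5 33.0 7.0 13.0 [ 398.6 -256.5   12.5]
top white 365.9 273.4 78.0 10.0 10.0 [ 399.8 -188.4   12.5]
top white 542.7 288.9 96.0 28.0 13.0 [ 346.7 -715.4   12.5]
top white 291.1 382.2 42.0 17.0 5.0 [105.7  27.2  12.5]
top white 309.2 382.2 46.0 14.0 5.0 [105.1 -22.3  12.5]
top white 18.3 415.4 188.0 25.0 11.0 [  6.9 784.2  12.5]
top white 264.6 416.5 34.0 7.0 7.0 [15.9 99.7 12.5]
side copper 57.7 9.5 198.0 16.0 29.0 [-581.8 1657.9   12.5]
side copper 74.8 53.6 130.0 11.0 25.0 [-370.1 1190.5   1
[... 3009 characters left out ...]
.5]
side white 19.7 415.5 52.0 8.0 9.0 [ -58.8 -420.4   12.5]
5501 [430.08444555 -70.39198829  42.01091954] [665.73808163 338.92327772  55.95190149]
190 307.3 [array([629., 311.,  49.]), array([430., 304.,  50.])] 6
220 223.6 [array([628., 225.,  55.]), array([433., 222.,  49.])] 6
250 140.1 [array([632., 141.,  51.]), array([433., 139.,  48.])] 70
280 56.4 [array([634.,  56.,  52.]), array([435.,  57.,  47.])] 67
300 0.4 [array([635.,  -1.,  50.]), array([438.,   2.,  52.])] 70
315 -41.3 [array([634., -43.,  50.]), array([437., -40.,  50.])] 6
322 -60.9 [array([635., -63.,  50.]), array([437., -59.,  50.])] 6
325 -67.5 [array([443., -68.,  45.]), array([437., -67.,  51.])] 3
328 None None 0
```

```bash
R='{"xyz":[0.048,-0.066,0],"rot":[0,0,0]}'; 
python3 -m creep '[{"xyz":[0,0,0],"rot":[0,0,0.0753]},{"xyz":[0,0,0],"rot":[0,0,0.0753]},{"xyz":[0.048,-0.066,0],"rot":[0,0,0]},{"xyz":[0.048,-0.066,0],"rot":[0,0,0]},{"xyz":[0.048,-0.066,0],"rot":[0,0,0]}]' 1 40
python3 -m creep '[{"xyz":[0.048,-0.066,0],"rot":[0,0,0]},{"xyz":[0.048,-0.066,0],"rot":[0,0,0]},{"xyz":[0.048,-0.066,0],"rot":[0,0,0]},{"xyz":[0.048,-0.066,0],"rot":[0,0,0]},{"xyz":[0.048,-0.066,0],"rot":[0,0,0]}]'
python3 -m creep '[{"xyz":[0.048,-0.066,0],"rot":[0,0,0]},{"xyz":[0.048,-0.066,0],"rot":[0,0,0]},{"xyz":[0.048,-0.066,0],"rot":[0,0,0]},{"xyz":[0.048,-0.066,0],"rot":[0,0,0]},{"xyz":[0.048,-0.066,0],"rot":[0,0,0]}]'
python3 -m creep '[{"xyz":[0.048,-0.066,0],"rot":[0,0,0]},{"xyz":[0.048,-0.066,0],"rot":[0,0,0]},{"xyz":[0.048,-0.066,0],"rot":[0,0,0]},{"xyz":[0,0,0],"rot":[0,0,0]},{"xyz":[0,0,0],"rot":[0,0,0]}]'
python3 - <<'E'
from h import *
print(readout.get_obs()["tool_pos"],readout.get_obs()["ee_rot"])
p,d=imaging.read_camera("wrist"); cv2.imwrite("pics/w1.png",p); np.save("w1.npy",d)
c=imaging.get_calibration("wrist");print(c)
for n,z in [("cover_grip",63),("case",14),("strip_copper",14),("strip_white",14)]:
    for q in imaging.place_of("wrist",n):
        u,v=q["location"][0]*560,q["location"][1]*420; print(n,round(q["confidence"],2),round(u),round(v),ray("wrist",u,v,z).round(1))
E
```

```text
time: 0.92
tool_pos: [191.1, -384.0, 239.0]
ee_rot: [-3.141, -0.0, 0.015]
force: [1.0, 0.2, 0.6]
gripper_width: 85.5
grasp_force: 0.0
time: 1.33
tool_pos: [308.6, -216.2, 239.7]
ee_rot: [3.141, -0.001, 0.017]
force: [1.1, -0.6, 0.3]
gripper_width: 85.4
grasp_force: 0.0
time: 1.75
tool_pos: [425.8, -48.7, 239.7]
ee_rot: [3.141, -0.001, 0.018]
force: [0.7, -0.3, 0.3]
gripper_width: 85.8
grasp_force: 0.0
time: 2.17
tool_pos: [496.5, 29.1, 238.8]
ee_rot: [-3.125, 0.001, 0.05]
force: [-1.2, -0.7, -0.6]
gripper_width: 85.5
grasp_force: 0.0
[496.4527015   29.13373914 238.78475376] [-3.12473138e+00  1.21872155e-03  4.95349215e-02]
{'K': array([[348.17018841,   0.        , 275.79158466],
       [  0.        , 348.17018841, 201.02935043],
       [  0.        ,   0.        ,   1.        ]]), 'dist': array([-0.03933828,  0.        ,  0.        ,  0.        ,  0.        ]), 'extrinsics': array([[ 4.91098512e-02, -9.53959612e-01, -2.95887278e-01,
         5.71063265e+02],
       [-9.98635277e-01, -5.21688943e-02,  2.44751423e-03,
         2.96486403e+01],
       [-1.77709419e-02,  2.95363277e-01, -9.55219728e-01,
         3.73195514e+02],
       [ 0.00000000e+00,  0.00000000e+00,  0.00000000e+00,
         1.00000000e+00]])}
cover_grip 0.77 229 139 [530.3  74.4  63. ]
case 0.79 275 132 [533.2  34.   14. ]
strip_copper 0.3 462 258 [ 403.1 -186.    14. ]
```

View pics/w1.png

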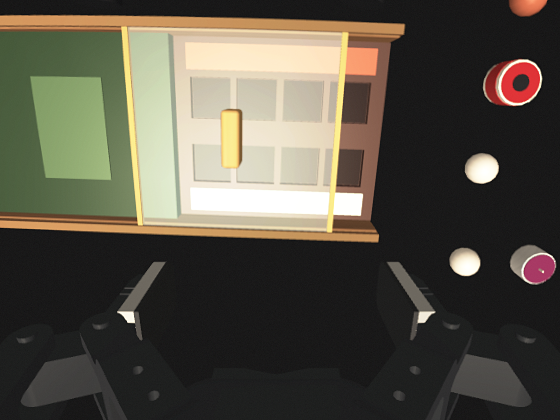

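```bash
python3 - <<'E'
from h import *
o=readout.get_obs();print(o["joints"].round(3),o["qvel"].round(3),o["tool_pos"],o["ee_rot"])
p,d=imaging.read_camera("wrist")
for u,v,z in [(404,26,50),(378,236,50),(345,33,47),(330,231,47),(125,27,47),(140,224,47),(231,139,63),(180,205,14),(363,204,14)]: print(u,v,ray("wrist",u,v,z).round(1))
h=cv2.cvtColor(p,cv2.COLOR_BGR2HSV);m=((h[...,0]>18)&(h[...,0]<30)&(h[...,1]>150)).astype(np.uint8);m[:,:205]=0;m[:,260:]=0
n,l,s,c=cv2.connectedComponentsWithStats(m);i=1+s[1:,4].argmax();print(s[i],c[i],ray("wrist",*c[i],63).round(1),ray("wrist",*c[i],75).round(1))
E
python3 -m creep '[{"xyz":[0,0,0],"rot":[0,0,0]},{"xyz":[0,0,0],"rot":[0,0,0]},{"xyz":[0,0,0],"rot":[0,0,0]},{"xyz":[0,0,0],"rot":[0,0,0]},{"xyz":[0,0,0],"rot":[0,0,0]}]'
```

```text
[ 0.045  0.232 -0.005  1.334  0.017  3.141] [-0.003 -0.003  0.003 -0.001  0.003  0.001] [495.13182757  27.2886765  239.71516356] [-3.12452502e+00  1.35204719e-04  4.58631004e-02]
404 26 [632. -72.  50.]
378 236 [439.5 -74.6  50. ]
345 33 [624.3 -22.9  47. ]
330 231 [441.1 -26.5  47. ]
125 27 [621.5 168.4  47. ]
140 224 [438.1 166.5  47. ]
231 139 [530.4  72.1  63. ]
180 205 [449.6 134.3  14. ]
363 204 [461.3 -64.8  14. ]
time: 2.88
tool_pos: [495.9, 28.1, 239.5]
ee_rot: [-3.124, 0.0, 0.047]
force: [0.8, 0.3, -0.2]
gripper_width: 85.4
grasp_force: 0.0Traceback (most recent call last):
  File "<stdin>", line 6, in <module>
ValueError: attempt to get argmax of an empty sequence
```

```bash
python3 -m creep '[{"xyz":[0,0,0],"rot":[0,0,-0.083]},{"xyz":[0,0,0],"rot":[0,0,-0.083]},{"xyz":[0,0,0],"rot":[0,0,-0.083]},{"xyz":[0,0,0],"rot":[0,0,-0.083]},{"xyz":[0,0,0],"rot":[0,0,-0.083]}]' |sed -n 2,3p
python3 -m creep '[{"xyz":[0,0,0],"rot":[0,0,-0.083]},{"xyz":[0,0,0],"rot":[0,0,-0.083]},{"xyz":[0,0,0],"rot":[0,0,-0.083]},{"xyz":[0,0,0],"rot":[0,0,-0.083]},{"xyz":[0,0,0],"rot":[0,0,-0.083]}]' |sed -n 2,3p
python3 -m creep '[{"xyz":[0,0,0],"rot":[0,0,-0.083]},{"xyz":[0,0,0],"rot":[0,0,-0.083]},{"xyz":[0,0,0],"rot":[0,0,-0.083]},{"xyz":[0,0,0],"rot":[0,0,-0.083]},{"xyz":[0,0,0],"rot":[0,0,-0.083]}]' |sed -n 2,3p
python3 -m creep '[{"xyz":[0,0,0],"rot":[0,0,-0.083]},{"xyz":[0,0,0],"rot":[0,0,-0.083]},{"xyz":[0,0,0],"rot":[0,0,-0.083]},{"xyz":[0,0,0],"rot":[0,0,-0.083]},{"xyz":[0,0,0],"rot":[0,0,-0.083]}]' |sed -n 2,3p
python3 -m creep '[{"xyz":[0,0,0],"rot":[0,0,-0.083]},{"xyz":[0,0,0],"rot":[0,0,-0.083]},{"xyz":[0,0,0],"rot":[0,0,-0.083]},{"xyz":[0,0,0],"rot":[0,0,-0.083]},{"xyz":[0,0,0],"rot":[0,0,-0.083]}]' |sed -n 2,3p
python3 -m creep '[{"xyz":[0,0,0],"rot":[0,0,0]},{"xyz":[0,0,0],"rot":[0,0,0]},{"xyz":[0,0,0],"rot":[0,0,0]},{"xyz":[0,0,0],"rot":[0,0,0]},{"xyz":[0,0,0],"rot":[0,0,0]}]'
python3 - <<'E'
from h import *
o=readout.get_obs();print(o["tool_pos"],o["ee_rot"],o["joints"].round(3))
p,d=imaging.read_camera("wrist"); cv2.imwrite("pics/w2.png",p)
for n,z in [("cover_grip",63),("case",14),("strip_copper",14),("strip_white",14)]:
    for q in imaging.place_of("wrist",n):
        u,v=q["location"][0]*560,q["location"][1]*420; print(n,round(q["confidence"],2),round(u),round(v),ray("wrist",u,v,z).round(1))
for n in("cover_grip","case"):
  for q in imaging.place_of("side",n): u,v=q["location"][0]*560,q["location"][1]*420; print(n,ray("side",u,v,63 if n!="case" else 0))
E
```

```text
tool_pos: [495.9, 28.2, 239.4]
ee_rot: [-3.128, -0.01, 0.676]
tool_pos: [495.9, 28.2, 239.4]
ee_rot: [-3.136, -0.016, 1.299]
tool_pos: [495.9, 28.3, 239.4]
ee_rot: [3.137, -0.016, 1.921]
tool_pos: [495.9, 28.2, 239.4]
ee_rot: [3.128, -0.011, 2.544]
tool_pos: [495.9, 28.2, 239.4]
ee_rot: [3.124, -0.001, -3.117]
time: 5.38
tool_pos: [495.9, 28.2, 239.4]
ee_rot: [3.124, -0.001, -3.124]
force: [0.1, 0.2, 0.2]
gripper_width: 85.7
grasp_force: 0.0
[495.88812621  28.21081343 239.40645524] [ 3.12441631e+00 -7.20326887e-04 -3.12426707e+00] [ 0.047  0.234 -0.003  1.334  0.017  0.029]
cover_grip 0.62 319 221 [535.7  73.8  63. ]
cover_grip 0.6 20 343 [ 682.2 -243.    63. ]
case 0.68 276 197 [526.7  33.5  14. ]
cover_grip [540.35543233  75.15958702  63.        ]
case [532.91147005  21.42758552   0.        ]
```

View pics/w2.png

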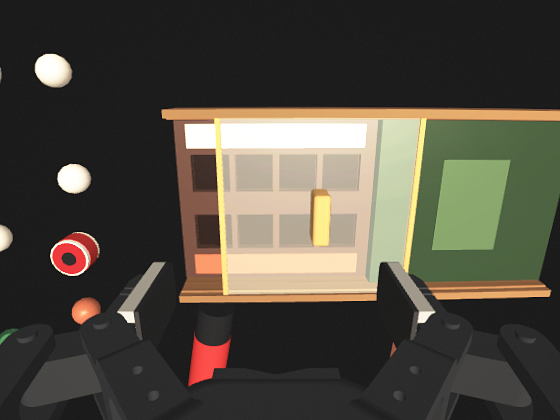

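```bash
python3 -m creep '[{"xyz":[0,0,0],"rot":[0.0115,0,0]},{"xyz":[-0.041,0.045,0.02],"rot":[0,0,0]},{"xyz":[-0.041,0.045,0.02],"rot":[0,0,0]},{"xyz":[0,0,0.05],"rot":[0,0,0]},{"xyz":[0,0,0.05],"rot":[0,0,0]}]'
python3 -m creep '[{"xyz":[0,0,0.06],"rot":[0,0,0]},{"xyz":[0,0,0.06],"rot":[0,0,0]},{"xyz":[0,0,0.05],"rot":[0,0,0]},{"xyz":[0,0,0.05],"rot":[0,0,0]},{"xyz":[0,0,0],"rot":[0,0,0]}]'
python3 -m creep '[{"xyz":[0,0,0],"rot":[0,0,0]},{"xyz":[0,0,0],"rot":[0,0,0]},{"xyz":[0,0,0],"rot":[0,0,0]},{"xyz":[0,0,0],"rot":[0,0,0]},{"xyz":[0,0,0],"rot":[0,0,0]}]' -1 30
python3 -m creep '[{"xyz":[0,0,0],"rot":[0,0,0]},{"xyz":[0,0,0],"rot":[0,0,0]},{"xyz":[0,0,0],"rot":[0,0,0]},{"xyz":[0,0,0],"rot":[0,0,0]},{"xyz":[0,0,0],"rot":[0,0,0]}]'
```

```text
time: 6.15
tool_pos: [537.9, 75.5, 169.4]
ee_rot: [-3.141, 0.003, -3.121]
force: [-0.1, 0.2, -0.4]
gripper_width: 85.4
grasp_force: 0.0
time: 6.57
tool_pos: [531.7, 73.5, 54.3]
ee_rot: [-3.14, -0.011, -3.123]
force: [-1.1, -1.5, -0.4]
gripper_width: 85.5
grasp_force: 0.0
time: 6.98
tool_pos: [537.1, 74.1, 61.0]
ee_rot: [3.141, 0.002, -3.123]
force: [-0.4, -0.2, 0.2]
gripper_width: 25.8
grasp_force: 0.0
time: 7.4
tool_pos: [536.8, 74.0, 60.7]
ee_rot: [3.141, 0.002, -3.123]
force: [-1.6, 0.8, 6.2]
gripper_width: 15.4
grasp_force: 33.3
```

```bash
python3 -m creep '[{"xyz":[0,0.03,0],"rot":[0,0,0]},{"xyz":[0,0.05,0],"rot":[0,0,0]},{"xyz":[0,0.06,0],"rot":[0,0,0]},{"xyz":[0,0.06,0],"rot":[0,0,0]},{"xyz":[0,0.05,0],"rot":[0,0,0]}]'
python3 -m creep '[{"xyz":[0,0.03,0],"rot":[0,0,0]},{"xyz":[0,0,0],"rot":[0,0,0]},{"xyz":[0,0,0],"rot":[0,0,0]},{"xyz":[0,0,0],"rot":[0,0,0]},{"xyz":[0,0,0],"rot":[0,0,0]}]'
python3 -m creep '[{"xyz":[0,0.008,0],"rot":[0,0,0]},{"xyz":[0,0.008,0],"rot":[0,0,0]},{"xyz":[0,0,0],"rot":[0,0,0]},{"xyz":[0,0,0],"rot":[0,0,0]},{"xyz":[0,0,0],"rot":[0,0,0]}]'
```

```text
time: 7.82
tool_pos: [534.5, 200.0, 60.7]
ee_rot: [-3.141, 0.002, -3.123]
force: [0.2, -3.1, 5.2]
gripper_width: 15.5
grasp_force: 33.3
time: 8.23
tool_pos: [534.2, 214.8, 60.7]
ee_rot: [3.14, 0.002, -3.123]
force: [-0.4, 0.8, 7.2]
gripper_width: 15.8
grasp_force: 33.4
time: 8.65
tool_pos: [534.1, 222.2, 60.7]
ee_rot: [3.14, 0.002, -3.123]
force: [-0.8, -0.5, 6.2]
gripper_width: 15.6
grasp_force: 33.4
```

```bash
python3 -m creep '[{"xyz":[0,0.008,0],"rot":[0,0,0]},{"xyz":[0,0,0],"rot":[0,0,0]},{"xyz":[0,0,0],"rot":[0,0,0]},{"xyz":[0,0,0],"rot":[0,0,0]},{"xyz":[0,0,0],"rot":[0,0,0]}]' | sed -n '2p;4p'
python3 -m creep '[{"xyz":[0,0.008,0],"rot":[0,0,0]},{"xyz":[0,0,0],"rot":[0,0,0]},{"xyz":[0,0,0],"rot":[0,0,0]},{"xyz":[0,0,0],"rot":[0,0,0]},{"xyz":[0,0,0],"rot":[0,0,0]}]'| sed -n '2p;4p'
python3 -m creep '[{"xyz":[0,0.006,0],"rot":[0,0,0]},{"xyz":[0,0,0],"rot":[0,0,0]},{"xyz":[0,0,0],"rot":[0,0,0]},{"xyz":[0,0,0],"rot":[0,0,0]},{"xyz":[0,0,0],"rot":[0,0,0]}]'| sed -n '2p;4p'
```

```text
tool_pos: [534.0, 226.0, 60.7]
force: [0.5, 0.5, 7.1]
tool_pos: [533.9, 228.7, 60.7]
force: [-0.2, -2.7, 7.2]
tool_pos: [534.0, 228.8, 60.7]
force: [-0.6, -10.3, 9.2]
```

```bash
python3 -m creep '[{"xyz":[0,-0.004,0],"rot":[0,0,0]},{"xyz":[0,0,0],"rot":[0,0,0]},{"xyz":[0,0,0],"rot":[0,0,0]},{"xyz":[0,0,0],"rot":[0,0,0]},{"xyz":[0,0,0],"rot":[0,0,0]}]' 0.6 | sed -n '2p;4,5p'
python3 -m creep '[{"xyz":[0,0,-0.04],"rot":[0,0,0]},{"xyz":[0,0,-0.07],"rot":[0,0,0]},{"xyz":[0,0,-0.08],"rot":[0,0,0]},{"xyz":[0,0,-0.08],"rot":[0,0,0]},{"xyz":[0,0,-0.08],"rot":[0,0,0]}]'| sed -n '2p;4,5p'
python3 -m creep '[{"xyz":[0,-0.08,0],"rot":[0,0,0]},{"xyz":[0,-0.08,0],"rot":[0,0,0]},{"xyz":[0,-0.08,0],"rot":[0,0,0]},{"xyz":[0,-0.08,0],"rot":[0,0,0]},{"xyz":[0,-0.08,0],"rot":[0,0,0]}]'| sed -n '2p;4p'
python3 -m creep '[{"xyz":[0,0,0],"rot":[0,0,0.0806]},{"xyz":[0,0,0],"rot":[0,0,0.0806]},{"xyz":[0,0,0],"rot":[0,0,0.0806]},{"xyz":[0,0,0],"rot":[0,0,0.0806]},{"xyz":[0,0,0],"rot":[0,0,0.0806]}]'| sed -n '2p;4p'
python3 -m creep '[{"xyz":[0,0,0],"rot":[0,0,0.0806]},{"xyz":[0,0,0],"rot":[0,0,0.0806]},{"xyz":[0,0,0],"rot":[0,0,0.0806]},{"xyz":[0,0,0],"rot":[0,0,0.0806]},{"xyz":[0,0,0],"rot":[0,0,0.0806]}]'| sed -n '2p;4p'
python3 -m creep '[{"xyz":[0,0,0],"rot":[0,0,0.0806]},{"xyz":[0,0,0],"rot":[0,0,0.0806]},{"xyz":[0,0,0],"rot":[0,0,0.0806]},{"xyz":[0,0,0],"rot":[0,0,0]},{"xyz":[0,0,0],"rot":[0,0,0]}]'
python3 - <<'E'
from h import *
o=readout.get_obs();print(o["tool_pos"],o["ee_rot"],o["joints"].round(3))
p,d=imaging.read_camera("wrist"); cv2.imwrite("pics/w3.png",p)
c=imaging.get_calibration("wrist");np.savez("w3.npz",K=c["K"],d=c["dist"],T=c["extrinsics"])
g=cv2.cvtColor(p,cv2.COLOR_BGR2GRAY)
# predict pocket centres for origin guess
th=.018;R=np.array([[np.cos(th),-np.sin(th)],[np.sin(th),np.cos(th)]])
for x in(-33,33):
  for y in(-69,-23,23,69):
    w=R@[x,y]+[536,32.7]; print(x,y,w.round(1),project("wrist",[*w,6])[0].round(1))
E
```

```text
tool_pos: [532.8, 231.1, 59.1]
force: [-0.2, 0.1, 0.1]
gripper_width: 68.5
tool_pos: [532.6, 231.1, 235.9]
force: [1.4, -0.2, -0.3]
gripper_width: 68.1
tool_pos: [536.6, 29.8, 234.5]
force: [0.5, -0.8, 0.7]
tool_pos: [536.8, 31.0, 234.2]
force: [-0.6, 0.5, -0.2]
tool_pos: [536.8, 31.3, 234.2]
force: [1.0, -0.3, 0.1]
time: 12.4
tool_pos: [536.8, 31.2, 234.2]
ee_rot: [-3.141, 0.0, 1.592]
force: [-0.7, -0.2, -0.5]
gripper_width: 68.1
grasp_force: 0.0
[536.78241347  31.21463605 234.21143429] [-3.14061654e+00  1.37288902e-05  1.59191492e+00] [0.058 0.318 0.097 1.351 0.    1.608]
-33 -69 [504.2 -36.9] [245.1 227.7]
-33 -23 [503.4   9.1] [244.2 187.8]
-33 23 [502.6  55.1] [243.2 145.1]
-33 69 [501.8 101.1] [242.2  99.2]
33 -69 [570.2 -35.7] [304.3 227.9]
33 -23 [569.4  10.3] [305.5 188.1]
33 23 [568.6  56.3] [306.7 145.3]
33 69 [567.8 102.3] [308.   99.5]
```

View pics/w3.png

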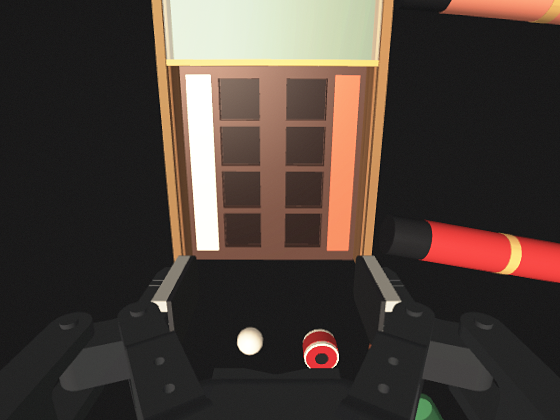

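```bash
cat > plan.py <<'E'
import sys; from h import *
# plan.py X Y Z rows : shares per row from the measured pose to target; also lists truffles seen from above
X,Y,Z,n=map(float,sys.argv[1:5]); o=readout.get_obs(); p=np.array(o["tool_pos"]); yaw=o["ee_rot"][2]
d=np.array([X,Y,Z])-p; c,s=np.cos(yaw),np.sin(yaw)
t=np.array([c*d[0]+s*d[1], s*d[0]-c*d[1], -d[2]])
print("at",p.round(1),"yaw",round(yaw,3),"per row",(t/500/n).round(4),"mm/row",np.linalg.norm(t/n).round(1), "w",o["gripper_width"].round(1))
E
cat > see.py <<'E'
from h import *
for n in("top","side"):
  p,_=imaging.read_camera(n)
  print(n,[(b[0][0],*b[6][:2].round().astype(int)) for b in blobs(n,p,40,250) if 380<b[6][0]<720 and -480<b[6][1]<140])
E
python3 see.py; python3 plan.py 508.8 -183 74 6
```

```text
top [('c', np.int64(674), np.int64(-195)), ('c', np.int64(518), np.int64(-368)), ('c', np.int64(446), np.int64(-361)), ('w', np.int64(611), np.int64(-351)), ('w', np.int64(579), np.int64(-287)), ('w', np.int64(508), np.int64(-184)), ('w', np.int64(462), np.int64(98)), ('w', np.int64(399), np.int64(-190))]
side [('c', np.int64(534), np.int64(104)), ('c', np.int64(536), np.int64(38)), ('c', np.int64(673), np.int64(-194)), ('c', np.int64(445), np.int64(-361)), ('c', np.int64(517), np.int64(-368)), ('w', np.int64(508), np.int64(-181)), ('w', np.int64(398), np.int64(-186)), ('w', np.int64(403), np.int64(-281)), ('w', np.int64(579), np.int64(-284)), ('w', np.int64(609), np.int64(-348))]Traceback (most recent call last):
  File "plan.py", line 6, in <module>
    print("at",p.round(1),"yaw",round(yaw,3),"per row",(t/500/n).round(4),"mm/row",np.linalg.norm(t/n).round(1), "w",o["gripper_width"].round(1))
                                                                                                                     ^^^^^^^^^^^^^^^^^^^^^^^^
AttributeError: 'float' object has no attribute 'round'
```

```bash
sed -i 's/o\["gripper_width"\].round(1)/round(o["gripper_width"],1)/' plan.py
python3 -m creep '[{"xyz":[-0.0534,-0.0081,0.04],"rot":[0,0,0]},{"xyz":[-0.0534,-0.0081,0.04],"rot":[0,0,0]},{"xyz":[-0.0534,-0.0081,0.04],"rot":[0,0,0]},{"xyz":[-0.0534,-0.0081,0.04],"rot":[0,0,0]},{"xyz":[-0.0534,-0.0081,0.04],"rot":[0,0,0]}]' 0.2 30 | sed -n '2p;4p'
python3 -m creep '[{"xyz":[-0.0534,-0.0081,0.04],"rot":[0,0,0]},{"xyz":[-0.0534,-0.0081,0.04],"rot":[0,0,0]},{"xyz":[-0.0534,-0.0081,0.04],"rot":[0,0,0]},{"xyz":[0,0,0],"rot":[0,0,0]},{"xyz":[0,0,0],"rot":[0,0,0]}]'
python3 plan.py 508.8 -183 11 4
```

```text
tool_pos: [518.7, -103.9, 133.7]
force: [0.5, 0.1, 0.6]
time: 13.38
tool_pos: [506.7, -184.1, 73.0]
ee_rot: [-3.138, -0.001, 1.586]
force: [-0.9, -0.0, 1.4]
gripper_width: 51.1
grasp_force: 0.0
at [ 506.7 -184.1   73. ] yaw 1.586 per row [0.0005 0.0011 0.031 ] mm/row 15.5 w 51.1
```

```bash
python3 -m creep '[{"xyz":[0,0.001,0.031],"rot":[0,0,0]},{"xyz":[0,0.001,0.031],"rot":[0,0,0]},{"xyz":[0,0,0.031],"rot":[0,0,0]},{"xyz":[0,0,0.031],"rot":[0,0,0]},{"xyz":[0,0,0],"rot":[0,0,0]}]' | sed -n '2p;4p'
python3 -m creep '[{"xyz":[0,0,0],"rot":[0,0,0]},{"xyz":[0,0,0],"rot":[0,0,0]},{"xyz":[0,0,0],"rot":[0,0,0]},{"xyz":[0,0,0],"rot":[0,0,0]},{"xyz":[0,0,0],"rot":[0,0,0]}]' -1 30
python3 -m creep '[{"xyz":[0,0,-0.03],"rot":[0,0,0]},{"xyz":[0,0,-0.05],"rot":[0,0,0]},{"xyz":[0,0,-0.06],"rot":[0,0,0]},{"xyz":[0,0,0],"rot":[0,0,0]},{"xyz":[0,0,0],"rot":[0,0,0]}]'
python3 plan.py 500 100.8 82 8
python3 - <<'E'
from h import *
p,_=imaging.read_camera("wrist");cv2.imwrite("pics/w4.png",p)
E
```

```text
tool_pos: [507.9, -181.4, 10.8]
force: [-1.4, 0.7, 0.1]
time: 14.22
tool_pos: [510.2, -183.3, 13.8]
ee_rot: [3.14, 0.001, 1.589]
force: [-0.5, 1.7, 5.1]
gripper_width: 29.0
grasp_force: 30.0
time: 14.63
tool_pos: [510.9, -183.9, 84.9]
ee_rot: [3.137, 0.002, 1.588]
force: [0.1, -0.3, 0.8]
gripper_width: 29.3
grasp_force: 29.8
at [ 510.9 -183.9   84.9] yaw 1.588 per row [ 0.0712 -0.0015  0.0007] mm/row 35.6 w 29.3
```

View pics/w4.png

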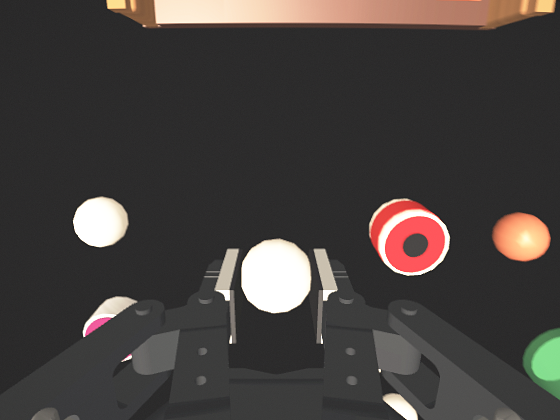

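Run:
```python
from h import *
o=readout.get_obs();p,d=imaging.read_camera("wrist")
hsv=cv2.cvtColor(p,cv2.COLOR_BGR2HSV);m=((hsv[...,1]<90)&(hsv[...,2]>150)).astype(np.uint8);m[:,:243]=0;m[:,312:]=0;m[:230]=0;m[325:]=0
(u,v),r=cv2.minEnclosingCircle(np.argwhere(m)[:,::-1].astype(np.float32));print(u,v,r)
T=np.array(imaging.get_calibration("wrist")["extrinsics"])
print(o["tool_pos"], "depth",d[int(v),int(u)])
q=ray("wrist",u,v,0);e=(q-T[:3,3])/np.linalg.norm(q-T[:3,3])
k=e@T[:3,2]
for D in (d[int(v),int(u)]/k+16, 348/(r-.5)*16/k): print((T[:3,3]+e*D).round(1))
```

```text
275.46343994140625 275.5118408203125 37.31633758544922
[ 509.58973603 -183.44880954   83.26132253] depth 137.31332
[ 508.9 -184.3   80. ]
[ 508.9 -183.4   81.5]
```

```bash
python3 -m creep '[{"xyz":[0.0712,-0.0013,0],"rot":[0,0,0]},{"xyz":[0.0712,-0.0013,0],"rot":[0,0,0]},{"xyz":[0.0712,-0.0013,0],"rot":[0,0,0]},{"xyz":[0.0712,-0.0013,0],"rot":[0,0,0]},{"xyz":[0.0712,-0.0013,0],"rot":[0,0,0]}]' | sed -n '2p;4p'
python3 -m creep '[{"xyz":[0.0712,-0.0013,0],"rot":[0,0,0]},{"xyz":[0.0712,-0.0013,0],"rot":[0,0,0]},{"xyz":[0.0712,-0.0013,0],"rot":[0,0,0]},{"xyz":[0,0,0],"rot":[0,0,0]},{"xyz":[0,0,0],"rot":[0,0,0]}]'
python3 plan.py 500 100.8 25 4
```

```text
tool_pos: [501.1, -3.9, 80.9]
force: [0.0, -0.2, -0.4]
time: 15.57
tool_pos: [497.5, 103.1, 81.0]
ee_rot: [-3.138, 0.001, 1.593]
force: [0.1, -0.0, -1.3]
gripper_width: 29.1
grasp_force: 29.8
at [497.5 103.1  81. ] yaw 1.593 per row [-0.0012  0.0012  0.028 ] mm/row 14.0 w 29.1
```

```bash
python3 -m creep '[{"xyz":[-0.001,0.001,0.03],"rot":[0,0,0]},{"xyz":[-0.001,0.001,0.03],"rot":[0,0,0]},{"xyz":[-0.001,0.001,0.03],"rot":[0,0,0]},{"xyz":[0,0,0.018],"rot":[0,0,0]},{"xyz":[0,0,0],"rot":[0,0,0]}]' | sed -n '2p;4p'
python3 -m creep '[{"xyz":[0,0,0],"rot":[0,0,0]},{"xyz":[0,0,0],"rot":[0,0,0]},{"xyz":[0,0,0],"rot":[0,0,0]},{"xyz":[0,0,0],"rot":[0,0,0]},{"xyz":[0,0,0],"rot":[0,0,0]}]'
python3 plan.py 500 100.8 25 1
```

```text
tool_pos: [498.0, 98.3, 25.7]
force: [0.1, -0.4, 0.9]
time: 16.4
tool_pos: [500.9, 100.1, 29.1]
ee_rot: [3.141, -0.0, 1.588]
force: [-0.1, -0.4, -0.8]
gripper_width: 29.0
grasp_force: 29.8
at [500.9 100.1  29.1] yaw 1.588 per row [ 0.0014 -0.0018  0.0083] mm/row 4.3 w 29.0
```

```bash
python3 -m creep '[{"xyz":[0,0,0.01],"rot":[0,0,0]},{"xyz":[0,0,0],"rot":[0,0,0]},{"xyz":[0,0,0],"rot":[0,0,0]},{"xyz":[0,0,0],"rot":[0,0,0]},{"xyz":[0,0,0],"rot":[0,0,0]}]' | sed -n '2p;4p'
python3 -m creep '[{"xyz":[0,0,0],"rot":[0,0,0]},{"xyz":[0,0,0],"rot":[0,0,0]},{"xyz":[0,0,0],"rot":[0,0,0]},{"xyz":[0,0,-0.02],"rot":[0,0,0]},{"xyz":[0,0,-0.06],"rot":[0,0,0]}]' 0.2 | sed -n '2p;4p'
python3 -m creep '[{"xyz":[0,0,-0.06],"rot":[0,0,0]},{"xyz":[0,0,0],"rot":[0,0,0]},{"xyz":[0,0,0],"rot":[0,0,0]},{"xyz":[0,0,0],"rot":[0,0,0]},{"xyz":[0,0,0],"rot":[0,0,0]}]'
python3 see.py; python3 plan.py 399 -188.5 74 8
python3 - <<'E'
from h import *
p,_=imaging.read_camera("wrist");cv2.imwrite("pics/w5.png",p)
E
```

```text
tool_pos: [500.4, 100.1, 23.4]
force: [-0.3, -0.3, -1.2]
tool_pos: [496.8, 99.3, 60.5]
force: [-0.3, -0.5, -0.3]
time: 17.65
tool_pos: [499.5, 99.8, 92.7]
ee_rot: [-3.139, 0.0, 1.588]
force: [-0.1, 0.4, -0.5]
gripper_width: 51.2
grasp_force: 0.0
top [('c', np.int64(674), np.int64(-195)), ('c', np.int64(519), np.int64(-368)), ('c', np.int64(446), np.int64(-361)), ('c', np.int64(441), np.int64(-41)), ('w', np.int64(610), np.int64(-350)), ('w', np.int64(580), np.int64(-286)), ('w', np.int64(463), np.int64(-26)), ('w', np.int64(399), np.int64(-189))]
side [('c', np.int64(532), np.int64(100)), ('c', np.int64(673), np.int64(-194)), ('c', np.int64(445), np.int64(-362)), ('c', np.int64(517), np.int64(-369)), ('w', np.int64(499), np.int64(108)), ('w', np.int64(399), np.int64(-187)), ('w', np.int64(402), np.int64(-281)), ('w', np.int64(579), np.int64(-285)), ('w', np.int64(609), np.int64(-348))]
at [499.4  99.8  92.3] yaw 1.588 per row [-0.0716 -0.0264  0.0046] mm/row 38.2 w 51.3
```

View pics/w5.png

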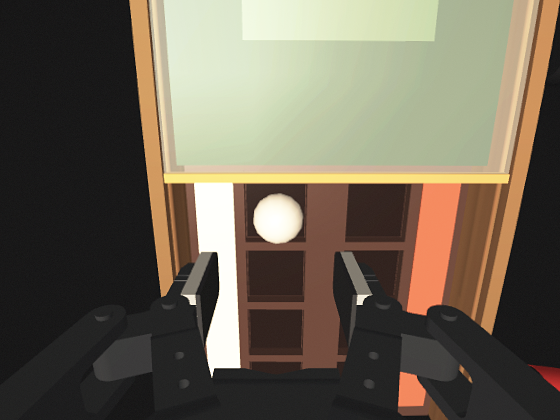

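```bash
python3 -m creep '[{"xyz":[-0.0716,-0.0264,0.0046],"rot":[0,0,0]},{"xyz":[-0.0716,-0.0264,0.0046],"rot":[0,0,0]},{"xyz":[-0.0716,-0.0264,0.0046],"rot":[0,0,0]},{"xyz":[-0.0716,-0.0264,0.0046],"rot":[0,0,0]},{"xyz":[-0.0716,-0.0264,0.0046],"rot":[0,0,0]}]' | sed -n '2p;4p'
python3 -m creep '[{"xyz":[-0.0716,-0.0264,0.0046],"rot":[0,0,0]},{"xyz":[-0.0716,-0.0264,0.0046],"rot":[0,0,0]},{"xyz":[-0.0716,-0.0264,0.0046],"rot":[0,0,0]},{"xyz":[0,0,0],"rot":[0,0,0]},{"xyz":[0,0,0],"rot":[0,0,0]}]'| sed -n '2p;4p'
python3 -m creep '[{"xyz":[0,0,0.04],"rot":[0,0,0]},{"xyz":[0,0,0.04],"rot":[0,0,0]},{"xyz":[0,0,0.029],"rot":[0,0,0]},{"xyz":[0,0,0.02],"rot":[0,0,0]},{"xyz":[0,0,0],"rot":[0,0,0]}]' | sed -n '2p;4p'
python3 -m creep '[{"xyz":[0,0,0],"rot":[0,0,0]},{"xyz":[0,0,0],"rot":[0,0,0]},{"xyz":[0,0,0],"rot":[0,0,0]},{"xyz":[0,0,0],"rot":[0,0,0]},{"xyz":[0,0,0],"rot":[0,0,0]}]' | sed -n '2p;4p'
python3 -m creep '[{"xyz":[0,0,0],"rot":[0,0,0]},{"xyz":[0,0,0],"rot":[0,0,0]},{"xyz":[0,0,0],"rot":[0,0,0]},{"xyz":[0,0,0],"rot":[0,0,0]},{"xyz":[0,0,0],"rot":[0,0,0]}]' -1 30
python3 -m creep '[{"xyz":[0,0,-0.04],"rot":[0,0,0]},{"xyz":[0,0,-0.06],"rot":[0,0,0]},{"xyz":[0,0,-0.05],"rot":[0,0,0]},{"xyz":[0,0,0],"rot":[0,0,0]},{"xyz":[0,0,0],"rot":[0,0,0]}]'
python3 -m creep '[{"xyz":[0,0,0],"rot":[0,0,0]},{"xyz":[0,0,0],"rot":[0,0,0]},{"xyz":[0,0,0],"rot":[0,0,0]},{"xyz":[0,0,0],"rot":[0,0,0]},{"xyz":[0,0,0],"rot":[0,0,0]}]' | sed -n '2p;4p'
python3 plan.py 500.8 54.8 82 7
```

```text
tool_pos: [436.3, -81.3, 81.3]
force: [-0.2, -0.7, 0.2]
tool_pos: [398.6, -189.7, 74.4]
force: [0.6, 0.8, -0.5]
tool_pos: [398.3, -185.9, 8.4]
force: [0.2, 0.0, 0.1]
tool_pos: [400.4, -188.3, 11.3]
force: [0.3, 0.3, 0.4]
time: 19.88
tool_pos: [400.1, -188.4, 11.2]
ee_rot: [3.142, 0.0, 1.588]
force: [-1.0, 1.1, 5.4]
gripper_width: 29.2
grasp_force: 29.4
time: 20.3
tool_pos: [401.1, -188.9, 86.9]
ee_rot: [3.139, 0.002, 1.588]
force: [-0.2, -0.1, -0.9]
gripper_width: 29.4
grasp_force: 29.9
tool_pos: [399.3, -187.9, 84.8]
force: [-0.5, -0.7, 0.5]
at [ 399.3 -187.9   84.8] yaw 1.588 per row [0.0688 0.0302 0.0008] mm/row 37.6 w 29.6
```

```bash
python3 -m creep '[{"xyz":[0.0688,0.0302,0.0008],"rot":[0,0,0]},{"xyz":[0.0688,0.0302,0.0008],"rot":[0,0,0]},{"xyz":[0.0688,0.0302,0.0008],"rot":[0,0,0]},{"xyz":[0.0688,0.0302,0.0008],"rot":[0,0,0]},{"xyz":[0.0688,0.0302,0.0008],"rot":[0,0,0]}]' | sed -n '2p;4p'
python3 -m creep '[{"xyz":[0.0688,0.0302,0.0008],"rot":[0,0,0]},{"xyz":[0.0688,0.0302,0.0008],"rot":[0,0,0]},{"xyz":[0,0,0],"rot":[0,0,0]},{"xyz":[0,0,0],"rot":[0,0,0]},{"xyz":[0,0,0],"rot":[0,0,0]}]'| sed -n '2p;5p'
python3 -m creep '[{"xyz":[0,0,0.035],"rot":[0,0,0]},{"xyz":[0,0,0.035],"rot":[0,0,0]},{"xyz":[0,0,0.028],"rot":[0,0,0]},{"xyz":[0,0,0.018],"rot":[0,0,0]},{"xyz":[0,0,0],"rot":[0,0,0]}]' | sed -n '2p;4p'
python3 -m creep '[{"xyz":[0,0,0],"rot":[0,0,0]},{"xyz":[0,0,0],"rot":[0,0,0]},{"xyz":[0,0,0],"rot":[0,0,0]},{"xyz":[0,0,0],"rot":[0,0,0]},{"xyz":[0,0,0],"rot":[0,0,0]}]' 
python3 plan.py 500.8 54.8 23 1
```

```text
tool_pos: [472.6, -13.4, 83.3]
force: [0.1, -0.7, -0.6]
tool_pos: [500.5, 54.3, 82.1]
gripper_width: 29.0
tool_pos: [499.0, 52.8, 22.8]
force: [0.1, 0.3, -0.3]
time: 22.38
tool_pos: [501.8, 54.5, 25.4]
ee_rot: [3.141, -0.0, 1.588]
force: [-0.3, 0.5, 0.0]
gripper_width: 29.3
grasp_force: 29.9
at [501.8  54.5  25.4] yaw 1.588 per row [ 0.0007 -0.0021  0.0048] mm/row 2.6 w 29.3
```

```bash
python3 -m creep '[{"xyz":[0,0,0.004],"rot":[0,0,0]},{"xyz":[0,0,0],"rot":[0,0,0]},{"xyz":[0,0,0],"rot":[0,0,0]},{"xyz":[0,0,0],"rot":[0,0,0]},{"xyz":[0,0,0],"rot":[0,0,0]}]' 0.2 | sed -n '2p;4p'
python3 -m creep '[{"xyz":[0,0,-0.03],"rot":[0,0,0]},{"xyz":[0,0,-0.05],"rot":[0,0,0]},{"xyz":[0,0,-0.05],"rot":[0,0,0]},{"xyz":[-0.0758,0.016,0],"rot":[0,0,0]},{"xyz":[-0.0758,0.016,0],"rot":[0,0,0]}]' | sed -n '2p;4p'
python3 -m creep '[{"xyz":[-0.0758,0.016,0],"rot":[0,0,0]},{"xyz":[-0.0758,0.016,0],"rot":[0,0,0]},{"xyz":[-0.0758,0.016,0],"rot":[0,0,0]},{"xyz":[-0.0758,0.016,0],"rot":[0,0,0]},{"xyz":[-0.0758,0.016,0],"rot":[0,0,0]}]' | sed -n '2p;4p'
python3 -m creep '[{"xyz":[-0.0758,0.016,0],"rot":[0,0,0]},{"xyz":[-0.0758,0.016,0],"rot":[0,0,0]},{"xyz":[0,0,0],"rot":[0,0,0]},{"xyz":[0,0,0],"rot":[0,0,0]},{"xyz":[0,0,0],"rot":[0,0,0]}]' | sed -n '2p;4p'
python3 see.py; python3 plan.py 579.3 -285.5 9.5 1
```

```text
tool_pos: [501.3, 54.5, 22.7]
force: [0.0, -0.5, -0.7]
tool_pos: [520.5, -20.2, 90.0]
force: [1.2, 0.9, -1.1]
tool_pos: [562.0, -211.7, 87.7]
force: [0.8, 0.6, -0.9]
tool_pos: [578.7, -285.1, 87.0]
force: [-0.6, 0.7, 0.2]
top [('c', np.int64(674), np.int64(-195)), ('c', np.int64(519), np.int64(-366)), ('w', np.int64(579), np.int64(-287)), ('w', np.int64(501), np.int64(101)), ('w', np.int64(503), np.int64(55))]
side [('c', np.int64(436), np.int64(33)), ('c', np.int64(677), np.int64(-194)), ('c', np.int64(445), np.int64(-361)), ('c', np.int64(517), np.int64(-368)), ('w', np.int64(558), np.int64(137)), ('w', np.int64(581), np.int64(-103)), ('w', np.int64(401), np.int64(-280)), ('w', np.int64(578), np.int64(-283)), ('w', np.int64(609), np.int64(-347))]
at [ 578.9 -284.    87.5] yaw 1.59 per row [-0.0031  0.0007  0.156 ] mm/row 78.0 w 51.2
```

```bash
python3 -m creep '[{"xyz":[-0.002,0.001,0.05],"rot":[0,0,0]},{"xyz":[0,0,0.05],"rot":[0,0,0]},{"xyz":[0,0,0.036],"rot":[0,0,0]},{"xyz":[0,0,0.02],"rot":[0,0,0]},{"xyz":[0,0,0],"rot":[0,0,0]}]' | sed -n '2p;4p'
python3 -m creep '[{"xyz":[0,0,0],"rot":[0,0,0]},{"xyz":[0,0,0],"rot":[0,0,0]},{"xyz":[0,0,0],"rot":[0,0,0]},{"xyz":[0,0,0],"rot":[0,0,0]},{"xyz":[0,0,0],"rot":[0,0,0]}]' | sed -n '2p;4p'
python3 -m creep '[{"xyz":[0,0,0],"rot":[0,0,0]},{"xyz":[0,0,0],"rot":[0,0,0]},{"xyz":[0,0,0],"rot":[0,0,0]},{"xyz":[0,0,0],"rot":[0,0,0]},{"xyz":[0,0,0],"rot":[0,0,0]}]' -1 30
python3 -m creep '[{"xyz":[0,0,-0.04],"rot":[0,0,0]},{"xyz":[0,0,-0.06],"rot":[0,0,0]},{"xyz":[0,0,-0.05],"rot":[0,0,0]},{"xyz":[0,0,0],"rot":[0,0,0]},{"xyz":[0,0,0],"rot":[0,0,0]}]' | sed -n '2p;5p'
python3 -m creep '[{"xyz":[0,0,0],"rot":[0,0,0]},{"xyz":[0,0,0],"rot":[0,0,0]},{"xyz":[0,0,0],"rot":[0,0,0]},{"xyz":[0,0,0],"rot":[0,0,0]},{"xyz":[0,0,0],"rot":[0,0,0]}]' | sed -n '2p;4p'
python3 plan.py 501.6 8.8 82 8
```

```text
tool_pos: [577.9, -283.9, 7.1]
force: [0.4, 0.1, 0.6]
tool_pos: [580.5, -286.7, 10.9]
force: [-0.7, -0.0, -0.6]
time: 25.4
tool_pos: [580.0, -286.6, 10.4]
ee_rot: [3.141, 0.001, 1.588]
force: [-0.9, 0.8, 4.8]
gripper_width: 29.1
grasp_force: 29.7
tool_pos: [581.1, -287.0, 86.4]
gripper_width: 29.4
tool_pos: [579.3, -286.1, 83.6]
force: [0.3, -0.0, -0.8]
at [ 579.3 -286.1   83.6] yaw 1.588 per row [ 0.074  -0.0181  0.0004] mm/row 38.1 w 29.3
```

```bash
python3 -m creep '[{"xyz":[0.074,-0.0181,0.0004],"rot":[0,0,0]},{"xyz":[0.074,-0.0181,0.0004],"rot":[0,0,0]},{"xyz":[0.074,-0.0181,0.0004],"rot":[0,0,0]},{"xyz":[0.074,-0.0181,0.0004],"rot":[0,0,0]},{"xyz":[0.074,-0.0181,0.0004],"rot":[0,0,0]}]' | sed -n '2p;4p'
python3 -m creep '[{"xyz":[0.074,-0.0181,0.0004],"rot":[0,0,0]},{"xyz":[0.074,-0.0181,0.0004],"rot":[0,0,0]},{"xyz":[0.074,-0.0181,0.0004],"rot":[0,0,0]},{"xyz":[0,0,0],"rot":[0,0,0]},{"xyz":[0,0,0],"rot":[0,0,0]}]'| sed -n '2p;5p'
python3 -m creep '[{"xyz":[0,0,0.035],"rot":[0,0,0]},{"xyz":[0,0,0.035],"rot":[0,0,0]},{"xyz":[0,0,0.028],"rot":[0,0,0]},{"xyz":[0,0,0.02],"rot":[0,0,0]},{"xyz":[0,0,0],"rot":[0,0,0]}]' | sed -n '2p;4p'
python3 -m creep '[{"xyz":[0,0,0],"rot":[0,0,0]},{"xyz":[0,0,0],"rot":[0,0,0]},{"xyz":[0,0,0],"rot":[0,0,0]},{"xyz":[0,0,0],"rot":[0,0,0]},{"xyz":[0,0,0],"rot":[0,0,0]}]' 
python3 plan.py 501.6 8.8 22.5 1
```

```text
tool_pos: [530.5, -100.8, 83.4]
force: [1.1, 0.5, -0.9]
tool_pos: [501.7, 10.2, 83.1]
gripper_width: 29.3
tool_pos: [501.9, 7.1, 22.7]
force: [0.3, 0.4, -0.7]
time: 27.9
tool_pos: [502.5, 8.3, 24.7]
ee_rot: [3.141, 0.0, 1.588]
force: [-0.5, 0.3, 0.1]
gripper_width: 29.4
grasp_force: 30.0
at [502.5   8.3  24.7] yaw 1.588 per row [ 0.0011 -0.0019  0.0043] mm/row 2.4 w 29.4
```

```bash
python3 -m creep '[{"xyz":[0,0,0.004],"rot":[0,0,0]},{"xyz":[0,0,0],"rot":[0,0,0]},{"xyz":[0,0,0],"rot":[0,0,0]},{"xyz":[0,0,0],"rot":[0,0,0]},{"xyz":[0,0,0],"rot":[0,0,0]}]' 0.2 | sed -n '2p;4p'
python3 -m creep '[{"xyz":[0,0,-0.03],"rot":[0,0,0]},{"xyz":[0,0,-0.05],"rot":[0,0,0]},{"xyz":[0,0,-0.05],"rot":[0,0,0]},{"xyz":[-0.072,0.0204,0],"rot":[0,0,0]},{"xyz":[-0.072,0.0204,0],"rot":[0,0,0]}]' | sed -n '2p;4p'
python3 -m creep '[{"xyz":[-0.072,0.0204,0],"rot":[0,0,0]},{"xyz":[-0.072,0.0204,0],"rot":[0,0,0]},{"xyz":[-0.072,0.0204,0],"rot":[0,0,0]},{"xyz":[-0.072,0.0204,0],"rot":[0,0,0]},{"xyz":[-0.072,0.0204,0],"rot":[0,0,0]}]' | sed -n '2p;4p'
python3 -m creep '[{"xyz":[-0.072,0.0204,0],"rot":[0,0,0]},{"xyz":[-0.072,0.0204,0],"rot":[0,0,0]},{"xyz":[-0.072,0.0204,0],"rot":[0,0,0]},{"xyz":[0,0,0],"rot":[0,0,0]},{"xyz":[0,0,0],"rot":[0,0,0]}]' | sed -n '2p;4p'
python3 see.py; python3 plan.py 609.5 -349.3 9.5 1
```

```text
tool_pos: [502.2, 8.4, 22.1]
force: [0.5, 0.4, -0.6]
tool_pos: [525.7, -62.6, 89.4]
force: [1.4, -0.7, -1.0]
tool_pos: [578.2, -244.2, 87.1]
force: [1.0, 0.5, 0.8]
tool_pos: [610.0, -352.0, 85.5]
force: [-0.8, 0.5, 0.4]
top [('c', np.int64(674), np.int64(-195)), ('c', np.int64(518), np.int64(-368)), ('c', np.int64(446), np.int64(-361)), ('w', np.int64(610), np.int64(-351)), ('w', np.int64(501), np.int64(101)), ('w', np.int64(502), np.int64(56)), ('w', np.int64(503), np.int64(10))]
side [('c', np.int64(437), np.int64(-11)), ('c', np.int64(445), np.int64(-361)), ('c', np.int64(517), np.int64(-368)), ('w', np.int64(690), np.int64(124)), ('w', np.int64(615), np.int64(3)), ('w', np.int64(461), np.int64(-21)), ('w', np.int64(624), np.int64(-201)), ('w', np.int64(565), np.int64(-272)), ('w', np.int64(609), np.int64(-347))]
at [ 610.  -349.2   86.3] yaw 1.588 per row [-1.000e-04 -9.000e-04  1.537e-01] mm/row 76.9 w 51.4
```

```bash
python3 -m creep '[{"xyz":[0,0,0.05],"rot":[0,0,0]},{"xyz":[0,0,0.05],"rot":[0,0,0]},{"xyz":[0,0,0.036],"rot":[0,0,0]},{"xyz":[0,0,0.019],"rot":[0,0,0]},{"xyz":[0,0,0],"rot":[0,0,0]}]' | sed -n '2p;4p'
python3 -m creep '[{"xyz":[0,0,0],"rot":[0,0,0]},{"xyz":[0,0,0],"rot":[0,0,0]},{"xyz":[0,0,0],"rot":[0,0,0]},{"xyz":[0,0,0],"rot":[0,0,0]},{"xyz":[0,0,0],"rot":[0,0,0]}]' | sed -n '2p;4p'
python3 -m creep '[{"xyz":[0,0,0],"rot":[0,0,0]},{"xyz":[0,0,0],"rot":[0,0,0]},{"xyz":[0,0,0],"rot":[0,0,0]},{"xyz":[0,0,0],"rot":[0,0,0]},{"xyz":[0,0,0],"rot":[0,0,0]}]' -1 30
python3 -m creep '[{"xyz":[0,0,-0.04],"rot":[0,0,0]},{"xyz":[0,0,-0.06],"rot":[0,0,0]},{"xyz":[0,0,-0.05],"rot":[0,0,0]},{"xyz":[0,0,0],"rot":[0,0,0]},{"xyz":[0,0,0],"rot":[0,0,0]}]' | sed -n '2p;5p'
python3 -m creep '[{"xyz":[0,0,0],"rot":[0,0,0]},{"xyz":[0,0,0],"rot":[0,0,0]},{"xyz":[0,0,0],"rot":[0,0,0]},{"xyz":[0,0,0],"rot":[0,0,0]},{"xyz":[0,0,0],"rot":[0,0,0]}]' | sed -n '2p;4p'
python3 plan.py 502.4 -37.2 82 9
```

```text
tool_pos: [608.6, -347.1, 6.9]
force: [-0.4, 0.3, 0.9]
tool_pos: [611.2, -350.3, 10.9]
force: [-0.3, 0.0, 1.0]
time: 30.92
tool_pos: [610.8, -350.1, 10.3]
ee_rot: [3.141, 0.001, 1.588]
force: [-0.0, 0.1, 4.6]
gripper_width: 29.3
grasp_force: 29.9
tool_pos: [611.8, -350.6, 86.7]
gripper_width: 29.2
tool_pos: [610.1, -349.6, 83.4]
force: [0.7, 0.5, 0.2]
at [ 610.1 -349.6   83.4] yaw 1.588 per row [ 0.0698 -0.0227  0.0003] mm/row 36.7 w 29.3
```

```bash
python3 -m creep '[{"xyz":[0.0698,-0.0227,0.0003],"rot":[0,0,0]},{"xyz":[0.0698,-0.0227,0.0003],"rot":[0,0,0]},{"xyz":[0.0698,-0.0227,0.0003],"rot":[0,0,0]},{"xyz":[0.0698,-0.0227,0.0003],"rot":[0,0,0]},{"xyz":[0.0698,-0.0227,0.0003],"rot":[0,0,0]}]' | sed -n '2p;4p'
python3 -m creep '[{"xyz":[0.0698,-0.0227,0.0003],"rot":[0,0,0]},{"xyz":[0.0698,-0.0227,0.0003],"rot":[0,0,0]},{"xyz":[0.0698,-0.0227,0.0003],"rot":[0,0,0]},{"xyz":[0.0698,-0.0227,0.0003],"rot":[0,0,0]},{"xyz":[0,0,0],"rot":[0,0,0]}]'| sed -n '2p;5p'
python3 -m creep '[{"xyz":[0,0,0],"rot":[0,0,0]},{"xyz":[0,0,0.035],"rot":[0,0,0]},{"xyz":[0,0,0.035],"rot":[0,0,0]},{"xyz":[0,0,0.028],"rot":[0,0,0]},{"xyz":[0,0,0.022],"rot":[0,0,0]}]' | sed -n '2p;4p'
python3 -m creep '[{"xyz":[0,0,0],"rot":[0,0,0]},{"xyz":[0,0,0],"rot":[0,0,0]},{"xyz":[0,0,0],"rot":[0,0,0]},{"xyz":[0,0,0],"rot":[0,0,0]},{"xyz":[0,0,0],"rot":[0,0,0]}]' 
python3 plan.py 502.4 -37.2 22.5 1
```

```text
tool_pos: [549.8, -174.9, 83.6]
force: [0.1, 0.1, 0.8]
tool_pos: [499.7, -32.3, 82.9]
gripper_width: 29.1
tool_pos: [503.1, -38.9, 22.2]
force: [1.0, 0.2, -0.5]
time: 33.42
tool_pos: [503.2, -38.1, 23.5]
ee_rot: [-3.142, 0.0, 1.588]
force: [-0.3, 0.1, -0.0]
gripper_width: 29.7
grasp_force: 30.1
at [503.2 -38.1  23.5] yaw 1.588 per row [ 0.0018 -0.0017  0.0019] mm/row 1.5 w 29.7
```

```bash
python3 -m creep '[{"xyz":[0.001,-0.001,0.002],"rot":[0,0,0]},{"xyz":[0,0,0],"rot":[0,0,0]},{"xyz":[0,0,0],"rot":[0,0,0]},{"xyz":[0,0,0],"rot":[0,0,0]},{"xyz":[0,0,0],"rot":[0,0,0]}]' 0.2 | sed -n '2p;4p'
python3 -m creep '[{"xyz":[0,0,-0.03],"rot":[0,0,0]},{"xyz":[0,0,-0.05],"rot":[0,0,0]},{"xyz":[0,0,-0.05],"rot":[0,0,0]},{"xyz":[-0.0736,0.0022,0],"rot":[0,0,0]},{"xyz":[-0.0736,0.0022,0],"rot":[0,0,0]}]' | sed -n '2p;4p'
python3 -m creep '[{"xyz":[-0.0736,0.0022,0],"rot":[0,0,0]},{"xyz":[-0.0736,0.0022,0],"rot":[0,0,0]},{"xyz":[-0.0736,0.0022,0],"rot":[0,0,0]},{"xyz":[-0.0736,0.0022,0],"rot":[0,0,0]},{"xyz":[-0.0736,0.0022,0],"rot":[0,0,0]}]' | sed -n '2p;4p'
python3 -m creep '[{"xyz":[-0.0736,0.0022,0],"rot":[0,0,0]},{"xyz":[-0.0736,0.0022,0],"rot":[0,0,0]},{"xyz":[0,0,0],"rot":[0,0,0]},{"xyz":[0,0,0],"rot":[0,0,0]},{"xyz":[0,0,0],"rot":[0,0,0]}]' | sed -n '2p;4p'
python3 see.py; python3 plan.py 518 -368.3 9.5 1
```

```text
tool_pos: [502.4, -37.0, 22.3]
force: [0.2, 0.2, 0.1]
tool_pos: [507.8, -110.1, 89.6]
force: [0.7, -1.0, 0.5]
tool_pos: [514.4, -296.2, 87.4]
force: [-0.2, 0.6, -0.7]
tool_pos: [517.6, -367.7, 86.8]
force: [-0.3, 0.2, -1.7]
top [('c', np.int64(674), np.int64(-195)), ('c', np.int64(518), np.int64(-368)), ('c', np.int64(446), np.int64(-361)), ('w', np.int64(504), np.int64(10)), ('w', np.int64(504), np.int64(-37)), ('w', np.int64(501), np.int64(101)), ('w', np.int64(502), np.int64(56))]
side [('c', np.int64(673), np.int64(-194)), ('c', np.int64(445), np.int64(-361)), ('c', np.int64(517), np.int64(-368)), ('w', np.int64(519), np.int64(90)), ('w', np.int64(431), np.int64(-23)), ('w', np.int64(483), np.int64(-223)), ('w', np.int64(402), np.int64(-280)), ('w', np.int64(453), np.int64(-291))]
at [ 518.  -366.7   87.1] yaw 1.59 per row [-0.0032 -0.      0.1553] mm/row 77.7 w 51.4
```

All four whites are seated. Now the coppers.

```bash
python3 -m creep '[{"xyz":[-0.001,0,0.05],"rot":[0,0,0]},{"xyz":[0,0,0.05],"rot":[0,0,0]},{"xyz":[0,0,0.036],"rot":[0,0,0]},{"xyz":[0,0,0.02],"rot":[0,0,0]},{"xyz":[0,0,0],"rot":[0,0,0]}]' | sed -n '2p;4p'
python3 -m creep '[{"xyz":[0,0,0],"rot":[0,0,0]},{"xyz":[0,0,0],"rot":[0,0,0]},{"xyz":[0,0,0],"rot":[0,0,0]},{"xyz":[0,0,0],"rot":[0,0,0]},{"xyz":[0,0,0],"rot":[0,0,0]}]' | sed -n '2p;4p'
python3 -m creep '[{"xyz":[0,0,0],"rot":[0,0,0]},{"xyz":[0,0,0],"rot":[0,0,0]},{"xyz":[0,0,0],"rot":[0,0,0]},{"xyz":[0,0,0],"rot":[0,0,0]},{"xyz":[0,0,0],"rot":[0,0,0]}]' -1 30
python3 -m creep '[{"xyz":[0,0,-0.04],"rot":[0,0,0]},{"xyz":[0,0,-0.06],"rot":[0,0,0]},{"xyz":[0,0,-0.05],"rot":[0,0,0]},{"xyz":[0,0,0],"rot":[0,0,0]},{"xyz":[0,0,0],"rot":[0,0,0]}]' | sed -n '2p;5p'
python3 -m creep '[{"xyz":[0,0,0],"rot":[0,0,0]},{"xyz":[0,0,0],"rot":[0,0,0]},{"xyz":[0,0,0],"rot":[0,0,0]},{"xyz":[0,0,0],"rot":[0,0,0]},{"xyz":[0,0,0],"rot":[0,0,0]}]' | sed -n '2p;4p'
python3 plan.py 566 102 82 12
```

```text
tool_pos: [516.5, -365.9, 6.7]
force: [-0.9, -0.5, -0.1]
tool_pos: [518.7, -369.0, 10.5]
force: [0.8, 0.7, 0.4]
time: 36.43
tool_pos: [518.3, -368.9, 9.9]
ee_rot: [-3.142, 0.001, 1.588]
force: [-0.6, -0.0, 4.7]
gripper_width: 29.3
grasp_force: 29.7
tool_pos: [519.2, -369.4, 86.0]
gripper_width: 29.2
tool_pos: [517.6, -368.2, 83.2]
force: [0.8, -0.2, 0.3]
at [ 517.6 -368.2   83.2] yaw 1.588 per row [0.0782 0.0094 0.0002] mm/row 39.4 w 29.1
```

```bash
python3 -m creep '[{"xyz":[0.0782,0.0094,0.0002],"rot":[0,0,0]},{"xyz":[0.0782,0.0094,0.0002],"rot":[0,0,0]},{"xyz":[0.0782,0.0094,0.0002],"rot":[0,0,0]},{"xyz":[0.0782,0.0094,0.0002],"rot":[0,0,0]},{"xyz":[0.0782,0.0094,0.0002],"rot":[0,0,0]}]' | sed -n '2p;4p'
python3 -m creep '[{"xyz":[0.0782,0.0094,0.0002],"rot":[0,0,0]},{"xyz":[0.0782,0.0094,0.0002],"rot":[0,0,0]},{"xyz":[0.0782,0.0094,0.0002],"rot":[0,0,0]},{"xyz":[0.0782,0.0094,0.0002],"rot":[0,0,0]},{"xyz":[0.0782,0.0094,0.0002],"rot":[0,0,0]}]'| sed -n '2p;5p'
python3 -m creep '[{"xyz":[0.0782,0.0094,0.0002],"rot":[0,0,0]},{"xyz":[0.0782,0.0094,0.0002],"rot":[0,0,0]},{"xyz":[0,0,0],"rot":[0,0,0]},{"xyz":[0,0,0],"rot":[0,0,0]},{"xyz":[0,0,0],"rot":[0,0,0]}]'| sed -n '2p;5p'
python3 -m creep '[{"xyz":[0,0,0.035],"rot":[0,0,0]},{"xyz":[0,0,0.035],"rot":[0,0,0]},{"xyz":[0,0,0.028],"rot":[0,0,0]},{"xyz":[0,0,0.021],"rot":[0,0,0]},{"xyz":[0,0,0],"rot":[0,0,0]}]' | sed -n '2p;4p'
python3 -m creep '[{"xyz":[0,0,0],"rot":[0,0,0]},{"xyz":[0,0,0],"rot":[0,0,0]},{"xyz":[0,0,0],"rot":[0,0,0]},{"xyz":[0,0,0],"rot":[0,0,0]},{"xyz":[0,0,0],"rot":[0,0,0]}]' 
python3 plan.py 566 102 22.5 1
```

```text
tool_pos: [537.9, -171.1, 83.5]
force: [0.8, 0.2, -0.1]
tool_pos: [558.1, 25.1, 83.2]
gripper_width: 29.4
tool_pos: [565.9, 101.6, 82.6]
gripper_width: 29.2
tool_pos: [565.5, 99.6, 22.4]
force: [0.2, 0.2, -0.1]
time: 39.35
tool_pos: [566.4, 101.4, 23.8]
ee_rot: [-3.141, 0.0, 1.588]
force: [-0.3, 0.5, -0.3]
gripper_width: 29.3
grasp_force: 30.0
at [566.4 101.4  23.8] yaw 1.588 per row [ 0.0012 -0.0008  0.0026] mm/row 1.5 w 29.3
```

```bash
python3 -m creep '[{"xyz":[0,0,0.002],"rot":[0,0,0]},{"xyz":[0,0,0],"rot":[0,0,0]},{"xyz":[0,0,0],"rot":[0,0,0]},{"xyz":[0,0,0],"rot":[0,0,0]},{"xyz":[0,0,0],"rot":[0,0,0]}]' 0.2 | sed -n '2p;4p'
python3 -m creep '[{"xyz":[0,0,-0.03],"rot":[0,0,0]},{"xyz":[0,0,-0.05],"rot":[0,0,0]},{"xyz":[0,0,-0.05],"rot":[0,0,0]},{"xyz":[-0.0768,-0.0215,0],"rot":[0,0,0]},{"xyz":[-0.0768,-0.0215,0],"rot":[0,0,0]}]' | sed -n '2p;4p'
python3 -m creep '[{"xyz":[-0.0768,-0.0215,0],"rot":[0,0,0]},{"xyz":[-0.0768,-0.0215,0],"rot":[0,0,0]},{"xyz":[-0.0768,-0.0215,0],"rot":[0,0,0]},{"xyz":[-0.0768,-0.0215,0],"rot":[0,0,0]},{"xyz":[-0.0768,-0.0215,0],"rot":[0,0,0]}]' | sed -n '2p;4p'
python3 -m creep '[{"xyz":[-0.0768,-0.0215,0],"rot":[0,0,0]},{"xyz":[-0.0768,-0.0215,0],"rot":[0,0,0]},{"xyz":[-0.0768,-0.0215,0],"rot":[0,0,0]},{"xyz":[-0.0768,-0.0215,0],"rot":[0,0,0]},{"xyz":[-0.0768,-0.0215,0],"rot":[0,0,0]}]' | sed -n '2p;4p'
python3 -m creep '[{"xyz":[0,0,0],"rot":[0,0,0]},{"xyz":[0,0,0],"rot":[0,0,0]},{"xyz":[0,0,0],"rot":[0,0,0]},{"xyz":[0,0,0],"rot":[0,0,0]},{"xyz":[0,0,0],"rot":[0,0,0]}]' | sed -n '2p;4p'
python3 see.py; python3 plan.py 445.3 -361.3 9.5 1
```

```text
tool_pos: [566.2, 101.6, 22.5]
force: [-0.1, 0.9, 0.2]
tool_pos: [548.4, 25.4, 89.8]
force: [1.2, -0.4, -0.6]
tool_pos: [495.1, -170.1, 87.9]
force: [0.8, -0.4, 0.7]
tool_pos: [444.5, -363.3, 87.8]
force: [0.4, -0.4, 0.4]
tool_pos: [445.8, -359.9, 87.6]
force: [0.2, -0.1, 0.7]
top [('c', np.int64(674), np.int64(-195)), ('c', np.int64(568), np.int64(103)), ('c', np.int64(446), np.int64(-361)), ('w', np.int64(503), np.int64(55)), ('w', np.int64(504), np.int64(10)), ('w', np.int64(504), np.int64(-37)), ('w', np.int64(501), np.int64(101))]
side [('c', np.int64(534), np.int64(-26)), ('c', np.int64(673), np.int64(-194)), ('c', np.int64(445), np.int64(-361)), ('w', np.int64(383), np.int64(101)), ('w', np.int64(498), np.int64(109)), ('w', np.int64(500), np.int64(64)), ('w', np.int64(501), np.int64(18)), ('w', np.int64(501), np.int64(-29)), ('w', np.int64(424), np.int64(-121))]
at [ 445.9 -360.1   87.7] yaw 1.591 per row [-0.0023 -0.0013  0.1565] mm/row 78.3 w 51.1
```

```bash
python3 -m creep '[{"xyz":[-0.002,0,0.05],"rot":[0,0,0]},{"xyz":[0,0,0.05],"rot":[0,0,0]},{"xyz":[0,0,0.036],"rot":[0,0,0]},{"xyz":[0,0,0.02],"rot":[0,0,0]},{"xyz":[0,0,0],"rot":[0,0,0]}]' | sed -n '2p;4p'
python3 -m creep '[{"xyz":[0,0,0],"rot":[0,0,0]},{"xyz":[0,0,0],"rot":[0,0,0]},{"xyz":[0,0,0],"rot":[0,0,0]},{"xyz":[0,0,0],"rot":[0,0,0]},{"xyz":[0,0,0],"rot":[0,0,0]}]' | sed -n '2p;4p'
python3 -m creep '[{"xyz":[0,0,0],"rot":[0,0,0]},{"xyz":[0,0,0],"rot":[0,0,0]},{"xyz":[0,0,0],"rot":[0,0,0]},{"xyz":[0,0,0],"rot":[0,0,0]},{"xyz":[0,0,0],"rot":[0,0,0]}]' -1 30
python3 -m creep '[{"xyz":[0,0,-0.04],"rot":[0,0,0]},{"xyz":[0,0,-0.06],"rot":[0,0,0]},{"xyz":[0,0,-0.05],"rot":[0,0,0]},{"xyz":[0,0,0],"rot":[0,0,0]},{"xyz":[0,0,0],"rot":[0,0,0]}]' | sed -n '2p;5p'
python3 -m creep '[{"xyz":[0,0,0],"rot":[0,0,0]},{"xyz":[0,0,0],"rot":[0,0,0]},{"xyz":[0,0,0],"rot":[0,0,0]},{"xyz":[0,0,0],"rot":[0,0,0]},{"xyz":[0,0,0],"rot":[0,0,0]}]' | sed -n '2p;4p'
python3 plan.py 566.8 56 82 11
```

```text
tool_pos: [444.1, -360.4, 7.2]
force: [-0.9, -0.3, 0.3]
tool_pos: [445.9, -363.0, 10.7]
force: [-1.8, -0.2, 0.4]
time: 42.78
tool_pos: [445.5, -362.7, 10.3]
ee_rot: [-3.141, 0.001, 1.588]
force: [-1.1, 0.4, 5.4]
gripper_width: 29.3
grasp_force: 29.6
tool_pos: [446.5, -363.3, 86.2]
gripper_width: 29.7
tool_pos: [444.9, -362.1, 83.7]
force: [-0.1, 0.5, 0.2]
at [ 444.9 -362.1   83.7] yaw 1.588 per row [0.0756 0.0235 0.0003] mm/row 39.6 w 29.1
```

```bash
python3 -m creep '[{"xyz":[0.0756,0.0235,0.0003],"rot":[0,0,0]},{"xyz":[0.0756,0.0235,0.0003],"rot":[0,0,0]},{"xyz":[0.0756,0.0235,0.0003],"rot":[0,0,0]},{"xyz":[0.0756,0.0235,0.0003],"rot":[0,0,0]},{"xyz":[0.0756,0.0235,0.0003],"rot":[0,0,0]}]' | sed -n '2p;4p'
python3 -m creep '[{"xyz":[0.0756,0.0235,0.0003],"rot":[0,0,0]},{"xyz":[0.0756,0.0235,0.0003],"rot":[0,0,0]},{"xyz":[0.0756,0.0235,0.0003],"rot":[0,0,0]},{"xyz":[0.0756,0.0235,0.0003],"rot":[0,0,0]},{"xyz":[0.0756,0.0235,0.0003],"rot":[0,0,0]}]'| sed -n '2p;5p'
python3 -m creep '[{"xyz":[0.0756,0.0235,0.0003],"rot":[0,0,0]},{"xyz":[0,0,0],"rot":[0,0,0]},{"xyz":[0,0,0],"rot":[0,0,0]},{"xyz":[0,0,0],"rot":[0,0,0]},{"xyz":[0,0,0],"rot":[0,0,0]}]'| sed -n '2p;5p'
python3 -m creep '[{"xyz":[0,0,0.035],"rot":[0,0,0]},{"xyz":[0,0,0.035],"rot":[0,0,0]},{"xyz":[0,0,0.028],"rot":[0,0,0]},{"xyz":[0,0,0.021],"rot":[0,0,0]},{"xyz":[0,0,0],"rot":[0,0,0]}]' | sed -n '2p;4p'
python3 -m creep '[{"xyz":[0,0,0],"rot":[0,0,0]},{"xyz":[0,0,0],"rot":[0,0,0]},{"xyz":[0,0,0],"rot":[0,0,0]},{"xyz":[0,0,0],"rot":[0,0,0]},{"xyz":[0,0,0],"rot":[0,0,0]}]' 
python3 plan.py 566.8 56 22.5 1
```

```text
tool_pos: [500.9, -170.9, 83.6]
force: [0.3, -0.0, -0.3]
tool_pos: [556.3, 19.5, 82.8]
gripper_width: 29.1
tool_pos: [566.7, 54.5, 82.5]
gripper_width: 29.4
tool_pos: [566.4, 53.8, 22.4]
force: [-0.5, -0.5, -0.2]
time: 45.7
tool_pos: [567.5, 55.5, 23.6]
ee_rot: [-3.141, 0.0, 1.588]
force: [0.6, -0.4, -0.9]
gripper_width: 29.6
grasp_force: 29.9
at [567.5  55.5  23.6] yaw 1.588 per row [ 0.0011 -0.0013  0.0023] mm/row 1.4 w 29.6
```

```bash
python3 -m creep '[{"xyz":[0,0,0.002],"rot":[0,0,0]},{"xyz":[0,0,0],"rot":[0,0,0]},{"xyz":[0,0,0],"rot":[0,0,0]},{"xyz":[0,0,0],"rot":[0,0,0]},{"xyz":[0,0,0],"rot":[0,0,0]}]' 0.18 | sed -n '2p;4p'
python3 -m creep '[{"xyz":[0,0,-0.03],"rot":[0,0,0]},{"xyz":[0,0,-0.05],"rot":[0,0,0]},{"xyz":[0,0,-0.05],"rot":[0,0,0]},{"xyz":[-0.0719,0.0292,0],"rot":[0,0,0]},{"xyz":[-0.0719,0.0292,0],"rot":[0,0,0]}]' | sed -n '2p;4p'
python3 -m creep '[{"xyz":[-0.0719,0.0292,0],"rot":[0,0,0]},{"xyz":[-0.0719,0.0292,0],"rot":[0,0,0]},{"xyz":[-0.0719,0.0292,0],"rot":[0,0,0]},{"xyz":[-0.0719,0.0292,0],"rot":[0,0,0]},{"xyz":[-0.0719,0.0292,0],"rot":[0,0,0]}]' | sed -n '2p;4p'
python3 -m creep '[{"xyz":[0,0,0],"rot":[0,0,0]},{"xyz":[0,0,0],"rot":[0,0,0]},{"xyz":[0,0,0],"rot":[0,0,0]},{"xyz":[0,0,0],"rot":[0,0,0]},{"xyz":[0,0,0],"rot":[0,0,0]}]' | sed -n '2p;4p'
python3 see.py; python3 plan.py 673.5 -194.6 9.5 1
```

```text
tool_pos: [567.3, 55.6, 22.4]
force: [0.1, 0.0, 0.0]
tool_pos: [599.5, -14.6, 90.0]
force: [0.3, -0.3, -0.5]
tool_pos: [674.3, -196.0, 87.3]
force: [0.9, 0.7, 0.6]
tool_pos: [673.7, -192.6, 87.6]
force: [0.8, -0.4, 0.4]
top [('c', np.int64(675), np.int64(-194)), ('c', np.int64(568), np.int64(103)), ('w', np.int64(501), np.int64(101)), ('w', np.int64(503), np.int64(56)), ('w', np.int64(503), np.int64(10)), ('w', np.int64(504), np.int64(-37))]
side [('c', np.int64(673), np.int64(-194)), ('w', np.int64(498), np.int64(110)), ('w', np.int64(500), np.int64(64)), ('w', np.int64(500), np.int64(18)), ('w', np.int64(501), np.int64(-29)), ('w', np.int64(402), np.int64(-280))]
at [ 673.9 -192.8   87.8] yaw 1.59 per row [-0.0037 -0.0008  0.1566] mm/row 78.3 w 50.4
```

```bash
python3 -m creep '[{"xyz":[-0.002,0,0.05],"rot":[0,0,0]},{"xyz":[0,0,0.05],"rot":[0,0,0]},{"xyz":[0,0,0.036],"rot":[0,0,0]},{"xyz":[0,0,0.02],"rot":[0,0,0]},{"xyz":[0,0,0],"rot":[0,0,0]}]' | sed -n '2p;4p'
python3 -m creep '[{"xyz":[0,0,0],"rot":[0,0,0]},{"xyz":[0,0,0],"rot":[0,0,0]},{"xyz":[0,0,0],"rot":[0,0,0]},{"xyz":[0,0,0],"rot":[0,0,0]},{"xyz":[0,0,0],"rot":[0,0,0]}]' | sed -n '2p;4p'
python3 -m creep '[{"xyz":[0,0,0],"rot":[0,0,0]},{"xyz":[0,0,0],"rot":[0,0,0]},{"xyz":[0,0,0],"rot":[0,0,0]},{"xyz":[0,0,0],"rot":[0,0,0]},{"xyz":[0,0,0],"rot":[0,0,0]}]' -1 30
python3 -m creep '[{"xyz":[0,0,-0.04],"rot":[0,0,0]},{"xyz":[0,0,-0.06],"rot":[0,0,0]},{"xyz":[0,0,-0.05],"rot":[0,0,0]},{"xyz":[0,0,0],"rot":[0,0,0]},{"xyz":[0,0,0],"rot":[0,0,0]}]' | sed -n '2p;5p'
python3 -m creep '[{"xyz":[0,0,0],"rot":[0,0,0]},{"xyz":[0,0,0],"rot":[0,0,0]},{"xyz":[0,0,0],"rot":[0,0,0]},{"xyz":[0,0,0],"rot":[0,0,0]},{"xyz":[0,0,0],"rot":[0,0,0]}]' | sed -n '2p;4p'
python3 plan.py 567.6 10 82 6
```

```text
tool_pos: [672.3, -194.0, 6.8]
force: [-1.2, 0.3, 0.1]
tool_pos: [674.5, -195.5, 10.6]
force: [0.4, 0.5, 0.2]
time: 48.72
tool_pos: [674.2, -195.4, 10.0]
ee_rot: [3.141, 0.0, 1.588]
force: [-0.8, -0.7, 4.1]
gripper_width: 29.2
grasp_force: 29.9
tool_pos: [675.4, -195.6, 86.4]
gripper_width: 29.0
tool_pos: [673.4, -195.1, 83.2]
force: [0.3, 0.6, -0.8]
at [ 673.4 -195.1   83.2] yaw 1.588 per row [ 0.069  -0.0341  0.0004] mm/row 38.5 w 29.0
```

```bash
python3 -m creep '[{"xyz":[0.069,-0.0341,0.0004],"rot":[0,0,0]},{"xyz":[0.069,-0.0341,0.0004],"rot":[0,0,0]},{"xyz":[0.069,-0.0341,0.0004],"rot":[0,0,0]},{"xyz":[0.069,-0.0341,0.0004],"rot":[0,0,0]},{"xyz":[0.069,-0.0341,0.0004],"rot":[0,0,0]}]' | sed -n '2p;4p'
python3 -m creep '[{"xyz":[0.069,-0.0341,0.0004],"rot":[0,0,0]},{"xyz":[0,0,0],"rot":[0,0,0]},{"xyz":[0,0,0],"rot":[0,0,0]},{"xyz":[0,0,0],"rot":[0,0,0]},{"xyz":[0,0,0],"rot":[0,0,0]}]'| sed -n '2p;5p'
python3 -m creep '[{"xyz":[0,0,0.035],"rot":[0,0,0]},{"xyz":[0,0,0.035],"rot":[0,0,0]},{"xyz":[0,0,0.028],"rot":[0,0,0]},{"xyz":[0,0,0.021],"rot":[0,0,0]},{"xyz":[0,0,0],"rot":[0,0,0]}]' | sed -n '2p;4p'
python3 -m creep '[{"xyz":[0,0,0],"rot":[0,0,0]},{"xyz":[0,0,0],"rot":[0,0,0]},{"xyz":[0,0,0],"rot":[0,0,0]},{"xyz":[0,0,0],"rot":[0,0,0]},{"xyz":[0,0,0],"rot":[0,0,0]}]' 
python3 plan.py 567.6 10 22.5 1
```

```text
tool_pos: [584.5, -23.0, 83.1]
force: [0.2, 0.6, 0.1]
tool_pos: [568.9, 9.1, 83.3]
gripper_width: 29.0
tool_pos: [568.0, 8.5, 22.4]
force: [-0.1, -0.3, 0.3]
time: 51.22
tool_pos: [568.2, 9.9, 23.9]
ee_rot: [-3.141, 0.0, 1.588]
force: [0.1, -0.1, -0.5]
gripper_width: 29.4
grasp_force: 30.1
at [568.2   9.9  23.9] yaw 1.588 per row [ 0.0003 -0.0012  0.0028] mm/row 1.6 w 29.4
```

```bash
python3 -m creep '[{"xyz":[0,0,0.002],"rot":[0,0,0]},{"xyz":[0,0,0],"rot":[0,0,0]},{"xyz":[0,0,0],"rot":[0,0,0]},{"xyz":[0,0,0],"rot":[0,0,0]},{"xyz":[0,0,0],"rot":[0,0,0]}]' 0.18 | sed -n '2p;4p'
python3 -m creep '[{"xyz":[0,0,-0.03],"rot":[0,0,0]},{"xyz":[0,0,-0.05],"rot":[0,0,0]},{"xyz":[0,0,-0.08],"rot":[0,0,0]},{"xyz":[0,0,-0.08],"rot":[0,0,0]},{"xyz":[0,0,-0.08],"rot":[0,0,0]}]' | sed -n '2p;4p'
python3 -m creep '[{"xyz":[0,-0.033,-0.04],"rot":[0,0,0]},{"xyz":[0,-0.033,-0.04],"rot":[0,0,0]},{"xyz":[0,0,0],"rot":[0,0,0]},{"xyz":[0,0,0],"rot":[0,0,0]},{"xyz":[0,0,0],"rot":[0,0,0]}]' 1 | sed -n '2p;4p'
python3 see.py
python3 - <<'E'
from h import *
p,_=imaging.read_camera("wrist");cv2.imwrite("pics/w6.png",p)
for b in blobs("wrist",p,300,3000,18.5): print(b[0],*np.round(b[1:6]),b[6].round(1))
E
```

```text
tool_pos: [568.0, 10.0, 22.7]
force: [-0.4, -0.4, 0.2]
tool_pos: [567.4, 9.9, 184.1]
force: [1.0, -0.4, -0.5]
tool_pos: [535.1, 9.4, 222.1]
force: [-0.8, 0.1, -0.3]
top [('c', np.int64(569), np.int64(103)), ('c', np.int64(569), np.int64(57)), ('w', np.int64(501), np.int64(101)), ('w', np.int64(502), np.int64(56))]
side [('w', np.int64(499), np.int64(109)), ('w', np.int64(501), np.int64(63)), ('w', np.int64(501), np.int64(17)), ('w', np.int64(501), np.int64(-30)), ('w', np.int64(403), np.int64(-282))]
copper 374.0 143.0 2305.0 31.0 224.0 [628.6  41.9  18.5]
copper 174.0 149.0 658.0 21.0 219.0 [435.3  32.   18.5]
copper 313.0 75.0 901.0 35.0 36.0 [566.8 102.5  18.5]
copper 312.0 125.0 820.0 33.0 34.0 [567.8  57.1  18.5]
copper 310.0 173.0 755.0 32.0 33.0 [568.5  10.8  18.5]
white 240.0 76.0 986.0 35.0 37.0 [500.  100.2  18.5]
white 243.0 126.0 868.0 32.0 34.0 [501.9  54.9  18.5]
white 244.0 173.0 793.0 32.0 33.0 [502.7   9.6  18.5]
white 245.0 217.0 729.0 30.0 31.0 [503.2 -37.1  18.5]
```

View pics/w6.png

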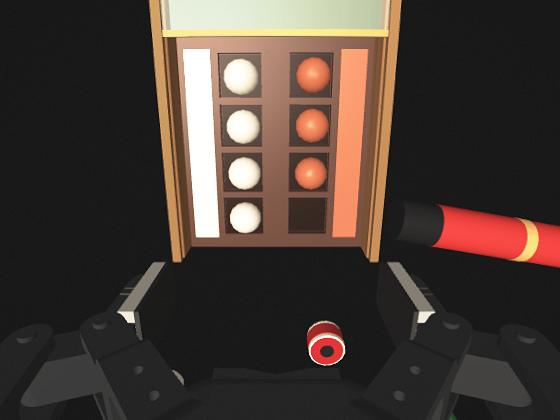

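```bash
python3 -m creep '[{"xyz":[0,0,0],"rot":[0,0,-0.0806]},{"xyz":[0,0,0],"rot":[0,0,-0.0806]},{"xyz":[0,0,0],"rot":[0,0,-0.0806]},{"xyz":[0,0,0],"rot":[0,0,-0.0806]},{"xyz":[0,0,0],"rot":[0,0,-0.0806]}]'| sed -n '2,3p'
python3 -m creep '[{"xyz":[0,0,0],"rot":[0,0,-0.0806]},{"xyz":[0,0,0],"rot":[0,0,-0.0806]},{"xyz":[0,0,0],"rot":[0,0,-0.0806]},{"xyz":[0,0,0],"rot":[0,0,-0.0806]},{"xyz":[0,0,0],"rot":[0,0,-0.0806]}]'| sed -n '2,3p'
python3 -m creep '[{"xyz":[0,0,0],"rot":[0,0,-0.0806]},{"xyz":[0,0,0],"rot":[0,0,-0.0806]},{"xyz":[0,0,0],"rot":[0,0,-0.0806]},{"xyz":[0,0.05,0],"rot":[0,0,0]},{"xyz":[0,0.078,0],"rot":[0,0,0]}]'| sed -n '2,3p'
python3 -m creep '[{"xyz":[0,0.078,0],"rot":[0,0,0]},{"xyz":[0,0.078,0],"rot":[0,0,0]},{"xyz":[0,0.078,0],"rot":[0,0,0]},{"xyz":[0,0.076,0],"rot":[0,0,0]},{"xyz":[0,0,0],"rot":[0,0,0]}]'| sed -n '2,3p'
python3 -m creep '[{"xyz":[0,0,0],"rot":[0,0,0]},{"xyz":[0,0,0],"rot":[0,0,0]},{"xyz":[0,0,0],"rot":[0,0,0]},{"xyz":[0,0,0],"rot":[0,0,0]},{"xyz":[0,0,0],"rot":[0,0,0]}]'
python3 plan.py 531 229 60 1
python3 - <<'E'
from h import *
p,_=imaging.read_camera("wrist")
for q in imaging.place_of("wrist","cover_grip"): print(q["confidence"],ray("wrist",q["location"][0]*560,q["location"][1]*420,63))
E
```

```text
tool_pos: [534.9, 9.4, 221.1]
ee_rot: [-3.139, -0.002, 2.199]
tool_pos: [535.0, 9.3, 221.2]
ee_rot: [-3.14, -0.003, 2.803]
tool_pos: [534.1, 71.3, 221.2]
ee_rot: [-3.14, -0.003, -3.129]
tool_pos: [530.3, 234.9, 220.7]
ee_rot: [3.139, -0.003, -3.115]
time: 54.7
tool_pos: [531.3, 226.9, 222.7]
ee_rot: [-3.141, -0.001, -3.125]
force: [0.6, -0.2, -0.3]
gripper_width: 85.3
grasp_force: 0.0
at [531.3 226.9 222.7] yaw -3.125 per row [0.0006 0.0042 0.3254] mm/row 162.7 w 85.3
0.78 [530.53580111 228.45835035  63.        ]
```

```bash
python3 -m creep '[{"xyz":[0,0.003,0.07],"rot":[0,0,0]},{"xyz":[0,0,0.07],"rot":[0,0,0]},{"xyz":[0,0,0.07],"rot":[0,0,0]},{"xyz":[0,0,0.06],"rot":[0,0,0]},{"xyz":[0,0,0.04],"rot":[0,0,0]}]' | sed -n '2p;4p'
python3 -m creep '[{"xyz":[0,0,0.013],"rot":[0,0,0]},{"xyz":[0,0,0],"rot":[0,0,0]},{"xyz":[0,0,0],"rot":[0,0,0]},{"xyz":[0,0,0],"rot":[0,0,0]},{"xyz":[0,0,0],"rot":[0,0,0]}]' | sed -n '2p;4p'
python3 -m creep '[{"xyz":[0,0,0],"rot":[0,0,0]},{"xyz":[0,0,0],"rot":[0,0,0]},{"xyz":[0,0,0],"rot":[0,0,0]},{"xyz":[0,0,0],"rot":[0,0,0]},{"xyz":[0,0,0],"rot":[0,0,0]}]' -1 30| sed -n '2p;4p'
python3 -m creep '[{"xyz":[0,0,0],"rot":[0,0,0]},{"xyz":[0,0,0],"rot":[0,0,0]},{"xyz":[0,0,0],"rot":[0,0,0]},{"xyz":[0,0,0],"rot":[0,0,0]},{"xyz":[0,0,0],"rot":[0,0,0]}]'
```

```text
tool_pos: [529.3, 228.5, 64.6]
force: [-0.2, 0.4, -0.3]
tool_pos: [532.5, 230.4, 63.3]
force: [0.0, 0.7, -0.3]
tool_pos: [531.0, 229.9, 61.3]
force: [0.4, -0.3, -0.7]
time: 56.47
tool_pos: [530.9, 228.7, 61.4]
ee_rot: [-3.14, -0.001, -3.124]
force: [0.1, -4.8, 3.8]
gripper_width: 14.8
grasp_force: 32.9
```

```bash
python3 -m creep '[{"xyz":[0,-0.03,0],"rot":[0,0,0]},{"xyz":[0,-0.05,0],"rot":[0,0,0]},{"xyz":[0,-0.06,0],"rot":[0,0,0]},{"xyz":[0,-0.06,0],"rot":[0,0,0]},{"xyz":[0,-0.06,0],"rot":[0,0,0]}]'| sed -n '2p;4,6p'
python3 -m creep '[{"xyz":[0,-0.05,0],"rot":[0,0,0]},{"xyz":[0,-0.03,0],"rot":[0,0,0]},{"xyz":[0,-0.02,0],"rot":[0,0,0]},{"xyz":[0,0,0],"rot":[0,0,0]},{"xyz":[0,0,0],"rot":[0,0,0]}]'| sed -n '2p;4,6p'
python3 -m creep '[{"xyz":[0,-0.014,0],"rot":[0,0,0]},{"xyz":[0,-0.006,0],"rot":[0,0,0]},{"xyz":[0,0,0],"rot":[0,0,0]},{"xyz":[0,0,0],"rot":[0,0,0]},{"xyz":[0,0,0],"rot":[0,0,0]}]'| sed -n '2p;4,6p'
```

```text
tool_pos: [533.3, 99.5, 61.4]
force: [0.5, 2.9, 0.7]
gripper_width: 15.4
grasp_force: 32.5
tool_pos: [534.2, 49.2, 61.4]
force: [-1.2, -0.4, 3.6]
gripper_width: 15.0
grasp_force: 32.9
tool_pos: [534.3, 40.1, 61.3]
force: [-1.7, -0.6, 4.3]
gripper_width: 15.5
grasp_force: 33.1
```

```bash
python3 -m creep '[{"xyz":[0,-0.008,0],"rot":[0,0,0]},{"xyz":[0,-0.004,0],"rot":[0,0,0]},{"xyz":[0,0,0],"rot":[0,0,0]},{"xyz":[0,0,0],"rot":[0,0,0]},{"xyz":[0,0,0],"rot":[0,0,0]}]'| sed -n '2p;4,6p'
python3 -m creep '[{"xyz":[0,-0.006,0],"rot":[0,0,0]},{"xyz":[0,0,0],"rot":[0,0,0]},{"xyz":[0,0,0],"rot":[0,0,0]},{"xyz":[0,0,0],"rot":[0,0,0]},{"xyz":[0,0,0],"rot":[0,0,0]}]'| sed -n '2p;4,6p'
python3 -m creep '[{"xyz":[0,-0.004,0],"rot":[0,0,0]},{"xyz":[0,0,0],"rot":[0,0,0]},{"xyz":[0,0,0],"rot":[0,0,0]},{"xyz":[0,0,0],"rot":[0,0,0]},{"xyz":[0,0,0],"rot":[0,0,0]}]'| sed -n '2p;4,6p'
```

```text
tool_pos: [534.5, 34.3, 61.3]
force: [-2.6, -0.1, 5.7]
gripper_width: 15.2
grasp_force: 33.1
tool_pos: [534.5, 32.6, 61.4]
force: [-2.5, 4.0, 5.8]
gripper_width: 15.6
grasp_force: 33.1
tool_pos: [534.5, 32.5, 61.3]
force: [-3.1, 9.5, 4.6]
gripper_width: 15.6
grasp_force: 33.2
```

```bash
python3 -m creep '[{"xyz":[0,0.003,0],"rot":[0,0,0]},{"xyz":[0,0,0],"rot":[0,0,0]},{"xyz":[0,0,0],"rot":[0,0,0]},{"xyz":[0,0,0],"rot":[0,0,0]},{"xyz":[0,0,0],"rot":[0,0,0]}]'| sed -n '2p;4p'
python3 -m creep '[{"xyz":[0,0,0],"rot":[0,0,0]},{"xyz":[0,0,0],"rot":[0,0,0]},{"xyz":[0,0,0],"rot":[0,0,0]},{"xyz":[0,0,0],"rot":[0,0,0]},{"xyz":[0,0,0],"rot":[0,0,0]}]' 0.8| sed -n '2p;4,5p'
python3 -m creep '[{"xyz":[0,0,-0.03],"rot":[0,0,0]},{"xyz":[0,0,-0.06],"rot":[0,0,0]},{"xyz":[0,0,-0.08],"rot":[0,0,0]},{"xyz":[0,0,-0.08],"rot":[0,0,0]},{"xyz":[0,0,-0.08],"rot":[0,0,0]}]'| sed -n '2p;4p'
python3 -m creep '[{"xyz":[0,0,0],"rot":[0,0,0]},{"xyz":[0,0,0],"rot":[0,0,0]},{"xyz":[0,0,0],"rot":[0,0,0]},{"xyz":[0,0,0],"rot":[0,0,0]},{"xyz":[0,0,0],"rot":[0,0,0]}]'
python3 see.py
python3 - <<'E'
from h import *
p,_=imaging.read_camera("wrist");cv2.imwrite("pics/w7.png",p)
for q in imaging.place_of("wrist","cover_grip"): print(q["confidence"],ray("wrist",q["location"][0]*560,q["location"][1]*420,63))
E
```

```text
tool_pos: [534.5, 32.6, 61.3]
force: [-3.0, 6.1, 4.9]
tool_pos: [534.6, 30.2, 61.0]
force: [0.0, -0.5, -0.8]
gripper_width: 74.7
tool_pos: [534.2, 30.1, 227.6]
force: [1.2, -0.1, 0.3]
time: 60.63
tool_pos: [533.6, 30.2, 224.2]
ee_rot: [-3.141, -0.005, -3.123]
force: [-0.2, -0.2, 0.3]
gripper_width: 77.0
grasp_force: 0.0
top [('w', np.int64(499), np.int64(101)), ('w', np.int64(461), np.int64(98))]
side [('c', np.int64(534), np.int64(62)), ('w', np.int64(568), np.int64(-24)), ('w', np.int64(403), np.int64(-282))]
0.57 [534.6441116   33.00482275  63.        ]
```

View pics/w7.png

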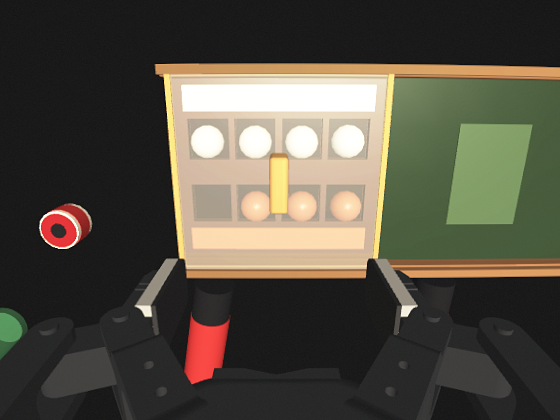

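```bash
python3 -c "
from workcell import bot; print(bot.sign_off())"
```

```text
the job is handed in; nothing more can be done
None
```

I handed the job in at about 61 s of the 210 s allowed; the hand-in gave no verdict. My last pictures show the 7 truffles I found on the table (4 white, 3 copper) each in a pocket of its own beside the strip of its colour. The cover is shut against its stop with the gripper released and clear. I took no final measurement of the tealight, ribbon spool and other things, but nothing came near them.

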